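Seat the shunt gauge and hold the test selector at its third click

TASK

Take the yellow-handled gauge blade out of the blue rack and push it into the slot of the tester's white block until its handle shoulder sits flush on the block. Then turn the tester's spring-return selector knob clockwise by feel to the third click (the green mark) without going past it, and finish still gripping the knob there: it springs back if let go. Turn the knob only once the blade is fully home, and leave the other two gauges and everything else on the bench where they are.

Things in the scene. Friction and masses are not known exactly. Their poses are not given: they have to be found in the camera images.
- yellow_gauge: Gauge with a yellow handle, loose, upright blade-down in one of the rack's three slots (which varies). Origin: centre of the blade's lower end; z up along the gauge. Steel blade 4 (x) x 18 (y) mm; from z 24 to 69 mm the flat-sided handle, 14 (x) x 28 (y) mm: pinch it across its 14 mm from above. The handle's underside is the shoulder. About 60 g (varies).
- yellow_shoulder (a point): Centre of the yellow gauge's shoulder (handle underside), 24 mm above the blade's lower end.
- red_gauge: Gauge with a red handle, the same shape and size as the yellow gauge, stands in another slot of the rack; leave it there. Origin as for the yellow gauge.
- white_gauge: Gauge with a white handle, the same shape and size as the yellow gauge, stands in another slot of the rack; leave it there. Origin as for the yellow gauge.
- rack: Blue rack block, fixed, 70 (x) x 200 (y) x 30 (z) mm, origin at the centre of its underside. Three slots in its top, 60 mm apart along y, each 7 (x) x 22 (y) mm, 27 deep; the gauges stand in them, shoulders on the top face, loose by 1.5 to 2 mm each side.
- tester: Tester, fixed: grey case 150 (x) x 280 (y) x 45 (z) mm, yellow strip on the side facing the robot, origin at the centre of its underside, turned up to 0.3 rad. On top at y +85 mm a white block 54 (x) x 60 (y) mm, 30 high, with the slot in its top; at y -75 mm the selector knob on a round aluminium dial with a red mark (home), a green mark (third click) and black ones.
- slot_mouth (a point): Centre of the slot's mouth, level with the block's top, at (0, +85, +75) mm in the tester's frame. Slot 6 mm wide (tester's x), 20.5 long (tester's y), 27 deep, 2 mm chamfer: the blade enters straight down, its 18 mm width along the tester's y, either way round. Home when the shoulder rests on the block.
- selector_grip (a point): On the selector's vertical turning axis, 80 mm above the bench, at (0, -75, +80) mm in the tester's frame: a good grip. Selector: black bar 40 mm long, 14 wide, from 54 to 94 mm above the bench, on a disc of 48 mm diameter (top at 54 mm); a white line marks its pointing half. Pinch it across its 14 mm. At home it lies along the tester's x, pointing to +x; the point turns with it.
- selector (a joint): Turn of the selector, rad: 0 at home (start), growing clockwise from above, end stop 2.1. Clicks at 0.42, 0.84, 1.26 (green mark), 1.68, 2.10. A spring pulls it home with 0.06 N m at home, 0.1 N m at the third click; over that each click swings the resistance 0.05 N m either way: least a quarter click before a click position, most a quarter click after it. Let go, it returns home.
- solder_reel: Bystander: metal solder reel standing, 52 mm diameter, 56 high; origin under its centre.
- multimeter: Bystander: yellow multimeter lying flat, 160 x 82 x 36 mm; origin under its centre.
- screwdriver: Bystander: screwdriver lying flat near the robot; origin under its middle.
- circuit_board: Bystander: green circuit board 90 x 60 mm with parts up to 18 mm high; origin under its centre.
- flux_jar: Bystander: amber jar with a white lid, 44 mm diameter, 50 high; origin under its centre.
Things that resemble listed ones, but are neither listed nor needed, are in the scene too. Of the things that look like the yellow_gauge, the larger one is meant.

How it is judged:
On the way, in this order (a step that is already met when the one before it is completed fails the run):
1. the yellow gauge is fully home in the tester's slot, with the selector still at home (z of yellow_shoulder in the frame of slot_mouth between -0.006 and 0.004 m and horizontal distance between yellow_shoulder and slot_mouth below 0.005 m and angle between the z axis of yellow_gauge and the z axis of tester, either way round below 0.1 rad and value of joint selector below 0.2 rad), for 0.2 s.
2. the selector, gripped, reaches its third click (value of joint selector above 1.12 rad and contact force between the fingers and selector above 2 N), for 0.2 s.
At the end, for the whole second after the job is handed in: Yellow gauge in the slot: shoulder within 4 mm of the block top, 5 mm of the slot centre, upright to 0.1 rad. Selector held still by the fingers (over 2 N) within 0.15 rad of the third click (1.26 rad). Other gauges within 20 mm, bystanders within 30 mm of their starts (z of yellow_shoulder in the frame of slot_mouth between -0.006 and 0.004 m and horizontal distance between yellow_shoulder and slot_mouth below 0.005 m and angle between the z axis of yellow_gauge and the z axis of tester, either way round below 0.1 rad and value of joint selector between 1.11 and 1.41 rad and velocity of joint selector between -0.1 and 0.1 rad/s and contact force between the fingers and selector above 2 N and distance of each of red_gauge, white_gauge from where it was at the start of the episode below 0.02 m and distance of each of solder_reel, multimeter, screwdriver, circuit_board, flux_jar from where it was at the start of the episode below 0.03 m); the arm keeps its last pose, push and grip.
It fails at once if the selector is turned before the yellow gauge is home (value of joint selector above 0.25 rad and not (z of yellow_shoulder in the frame of slot_mouth between -0.006 and 0.004 m and horizontal distance between yellow_shoulder and slot_mouth below 0.005 m and angle between the z axis of yellow_gauge and the z axis of tester, either way round below 0.1 rad)).
It fails at once if the selector is turned past the third click (value of joint selector above 1.52 rad).
It fails at once if another gauge or a bystander is disturbed (distance of any of red_gauge, white_gauge from where it was at the start of the episode above 0.02 m or distance of any of solder_reel, multimeter, screwdriver, circuit_board, flux_jar from where it was at the start of the episode above 0.03 m).
It also fails if it takes over 54 s, if anything falls off the work surface, if the arm or the gripper's body presses on something with over 40 N, if the wrist force passes 120 N, or if a joint passes its speed limit or range.

ROBOT

A 7-joint arm with a two-finger parallel gripper is mounted at the origin on the work surface. World frame = base frame: x ahead of the robot, y to its left, z up, the work surface at z = 0. Lengths are in m, angles in rad, forces in N, time in s.
With the tool pointing down it reaches from about 0.425 to 0.925 m from the base axis. Payload 6.8 kg.
Tool frame: the origin (TCP) lies between the finger pads; the fingertips stand 11 mm ahead of it and the grasp point (between the pads) lies 8 mm behind it; z points along the fingers, y is the line along which they close (so a half turn about z gives the same grasp; the last joint's range is limited). The gripper opens to 85 mm and grips with 20 to 120 N. Pads are 22 mm wide; open, the fingers measure 114 mm over their backs; the gripper's body (76 mm by 85 mm) begins 54 mm behind the grasp point. The pads swing forward as they close: fully open they stand 13 mm farther back than shut.
Start: joints at [-1.387, 0.477, 0.022, 1.555, -0.011, 1.109, -0.083], TCP at [0.194, 0.646, 0.21] pointing down, gripper open.
Joint ranges: [-2.96, 2.96], [-0.34, 2.1], [-1.41, 1.46], [0.24, 2.44], [-1.37, 4.51], [0.17, 1.92], [-2.96, 2.96]. Speed limits (rad/s): [2.39, 2.39, 3.14, 3.14, 3.14, 3.14, 3.14].

INTERFACE

Orientations are given as a rotation vector (axis times angle).
In Python, from bench import r gives the robot as it stands.
- The arm moves only by the tool send_rows, never from a script. Its argument "deltas" is a list of rows, each an object of numbers: "dx", "dy", "dz": the shift along the world's x, y, z in mm; "rx", "ry", "rz": the turn, a rotation vector about the world's x, y, z in degrees. A call has 1 to 5 rows; each row is the pose to reach, as a shift and turn from the pose commanded when the call began; what a row does not reach only later rows make up. A row lasts 1/12 s, in which the tool goes at most 41.7 mm and 7.16 degrees, less where a joint would pass 70% of its speed; a pose out of reach is approached as far as the arm can. A call with a gripper value outside its range is refused whole. "jaw" is the finger opening in mm, from 0 to 85.4, set as the call begins (left out, the last holds). The fingers move at their own pace and stop on an object; "newtons" is the grip in N (left out, the last holds). Time passes only in rows, so rows that repeat a pose let the fingers close. It gives the time, the measured TCP pose, the force, the opening and the grip force at its end, in the units of the state.
- r.get_obs(): the state, without advancing time (a new reading comes with each control period).
- r.grab_frame(name): name is "scene" or "side" or "wrist"; returns a dict with "frame" (384x512x3 uint8, blue, green, red), "z_map" (384x512 float32, m along the optical axis (not along the pixel's ray), 0 where there is no reading), "vertical_fov" (degrees; the focal length in pixels is half the picture's height over the tangent of half this angle, whatever the lens; pixels are square), "cx", "cy" (the principal point, pixels), "xyz" and "orientation" of the camera in the world. Camera axes: x right, y down, z forward; pixel columns grow to the right and rows downward; lengths in m; the calibration is good to about 2 mm. A picture is of the moment at which its call begins.
- r.hand_in(): hands the job in; it is judged then, once.
The state is a dict: "clock": time; "joints": joint angles; "qvel": joint speeds; "tau": joint torques, N m; "tcp_pos": TCP position; "orientation": TCP orientation; "contact_force": force on the tool from outside, world axes, zero at the start; "moment": the same for the moment, N m; "grip_width": finger opening in m; "gripper_force": force on a finger pad.
Only numpy, scipy, OpenCV 4.12 (cv2) and the standard library are available. Lean on these libraries where they do the work, as an engineer would, in place of code of your own. Each camera call takes 0.05 s, during which the arm holds its last target. There are 200 camera calls.

## Working session

There is one attempt and no reset: what is moved stays moved. The work goes in short steps, Python scripts to look and compute and a tool call to move; the robot and the scene stay as the last step left them, time stands still between calls to the robot, and variables do not carry over. Pictures are saved under pics/ and viewed, at most 10 in all, crops included, and the job is handed in when it is done.

Besides the shell and the picture viewer there is one more tool, called after "Call:" as name(argument=value, ...), one argument or row to a line, values as JSON. send_rows: Moves the arm, as the interface text tells. Its arguments: {"type":"object","properties":{"deltas":{"type":"array","items":{"type":"object","properties":{"dx":{"type":"number"},"dy":{"type":"number"},"dz":{"type":"number"},"rx":{"type":"number"},"ry":{"type":"number"},"rz":{"type":"number"}}}},"jaw":{"type":"number"},"newtons":{"type":"number"}},"required":["deltas"]}

```bash
mkdir -p pics; ls
cat > h.py <<'E'
import numpy as np, cv2
from scipy.spatial.transform import Rotation as R
from bench import r
def rot(o):
    o=np.array(o,float)
    return o if o.shape==(3,3) else (R.from_rotvec(o).as_matrix() if o.size==3 else R.from_quat(o).as_matrix())
def cam(n):
    c=r.grab_frame(n); c['f']=c['frame'].shape[0]/2/np.tan(np.radians(c['vertical_fov'])/2); c['R']=rot(c['orientation']); return c
def cloud(c):
    v,u=np.indices(c['z_map'].shape); z=c['z_map']
    p=np.stack([(u-c['cx'])/c['f']*z,(v-c['cy'])/c['f']*z,z],-1)
    return p@c['R'].T+np.array(c['xyz'])
def plane(c,uv,h):
    uv=np.atleast_2d(np.array(uv,float))
    d=np.c_[(uv[:,0]-c['cx'])/c['f'],(uv[:,1]-c['cy'])/c['f'],np.ones(len(uv))]@c['R'].T
    o=np.array(c['xyz']); return o+d*((h-o[2])/d[:,2])[:,None]
E
python3 - <<'E'
from h import *
o=r.get_obs(); print({k:np.round(v,3) for k,v in o.items()})
fs=[]
for n in('scene','side'):
    c=cam(n); print(n,c['xyz'],c['orientation'],c['vertical_fov'],c['cx'],c['cy'])
    fs.append(c['frame']); np.savez(f'{n}.npz',**c)
for n,f in zip('ab',fs): cv2.imwrite(f'pics/{n}.png',cv2.resize(f,(800,600)))
E
```

```text
pics
{'clock': np.float64(0.0), 'joints': array([-1.387,  0.478,  0.022,  1.556, -0.012,  1.109, -0.083]), 'qvel': array([-0.001, -0.001, -0.   , -0.001, -0.001,  0.001, -0.001]), 'tau': array([-1.0000e-03, -5.9648e+01,  1.6080e+00, -2.8119e+01,  1.2000e-02,
        1.0000e-02, -0.0000e+00]), 'tcp_pos': array([0.194, 0.646, 0.209]), 'orientation': array([-4.570e-01, -3.108e+00,  3.000e-03]), 'contact_force': array([-1.221,  0.689,  0.113]), 'moment': array([-0.001,  0.002,  0.042]), 'gripper_force': np.float64(0.0), 'grip_width': np.float64(0.085)}
scene [ 1.30658933 -0.49635024  1.04638492] [-2.13024692 -1.13027603  0.47911357] 51.44203701461864 249.6211972263018 189.44884754203164
side [-0.03754947  0.7331612   0.64177947] [-0.7893369   2.35731679 -1.30354247] 51.99845110603818 260.3449759891074 198.07341664595967
```

View pics/a.png

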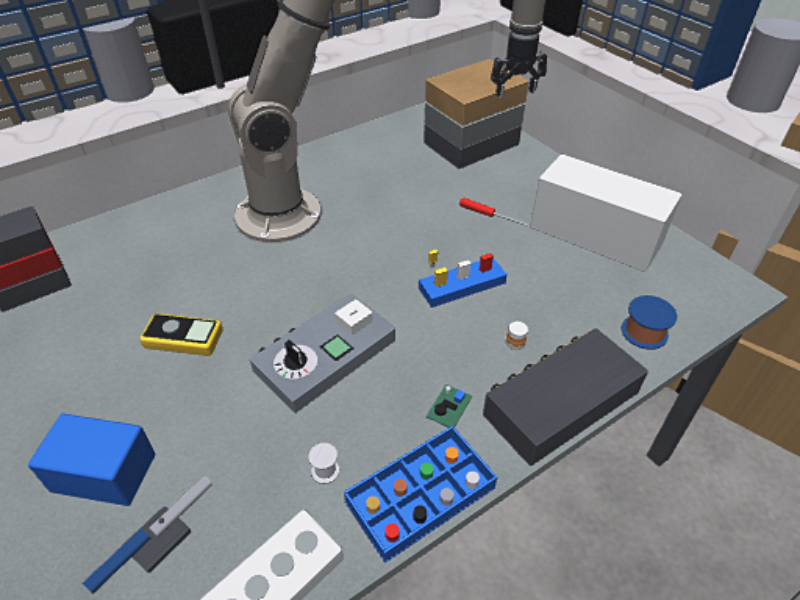

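View pics/b.png

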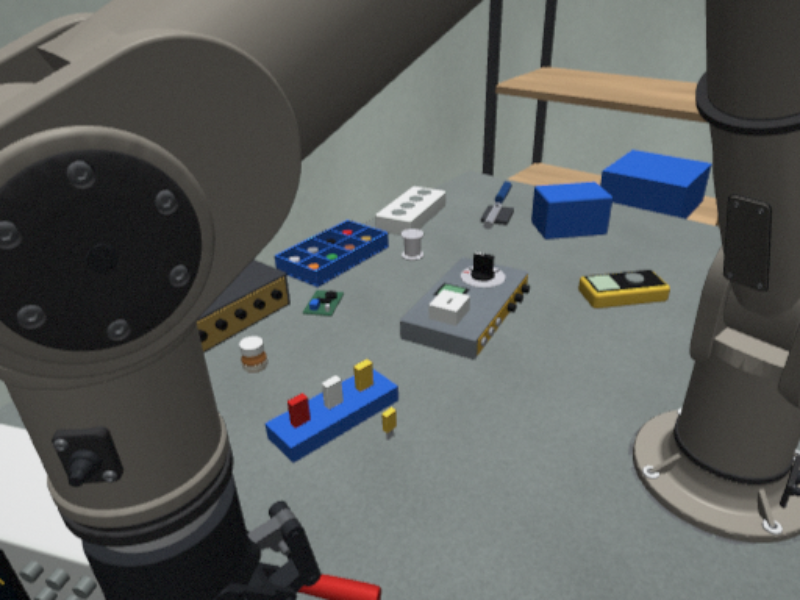

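Scene picture (800x600): in the rack, yellow (440,277), white (464,270) and red (487,262). A smaller yellow piece stands beside the rack at (433,257). The larger one, at (440,277) in the rack slot, fits the description. The tester's block is at (353,313) and its knob at (294,355). In the side view the rack gauge is at (363,375), the small decoy at (389,420).

Run:
```python
from h import *
for n in('scene','side'):
    c=dict(np.load(n+'.npz')); P=cloud(c); hsv=cv2.cvtColor(c['frame'],cv2.COLOR_BGR2HSV)
    H,S,V=cv2.split(hsv); z=P[...,2]; x=P[...,0]; y=P[...,1]
    def rep(name,m,mx=30):
        k,l,s,ce=cv2.connectedComponentsWithStats(m.astype(np.uint8))
        for i in range(1,k):
            if s[i,4]>=mx:
                q=P[l==i]; rc=cv2.minAreaRect((q[:,:2]*1000).astype(np.float32))
                print(n,name,s[i,4],ce[i].round(1),'xyz',np.median(q,0).round(4),'zmax',np.percentile(q[:,2],97).round(4),'rect',np.round(rc[0],1),np.round(rc[1],1),round(rc[2],1))
    ws=(x>.3)&(x<1)&(abs(y)<.6)
    rep('yellow',(H>18)&(H<35)&(S>130)&(V>90)&(z>.01)&(z<.12)&ws,15)
    rep('ytop',(H>18)&(H<35)&(S>130)&(V>90)&(z>.070)&(z<.082)&ws,8)
    rep('racktop',(H>100)&(H<125)&(S>130)&(z>.025)&(z<.035)&ws&(x<.65),60)
    rep('casetop',(z>.041)&(z<.049)&ws,300)
    rep('blocktop',(z>.070)&(z<.080)&(S<60)&(V>140)&ws,60)
    rep('knob',(z>.085)&(z<.1)&ws,20)
c=dict(np.load('scene.npz'))
cv2.imwrite('pics/c.png',cv2.resize(c['frame'][145:275,150:340],(800,547),interpolation=cv2.INTER_CUBIC))
```

```text
scene yellow 37 [277.  163.8] xyz [0.4124 0.217  0.0416] zmax 0.0537 rect [411.5 217.9] [19.8 11.1] 73.0
scene yellow 73 [282.  176.8] xyz [0.4983 0.1765 0.0611] zmax 0.0768 rect [494.7 176.9] [27.4 16.8] 72.5
scene yellow 272 [122.8 219.6] xyz [ 0.3368 -0.3736  0.0309] zmax 0.0398 rect [ 336.9 -363.6] [128.4  64.2] 86.1
scene yellow 67 [238.5 322.4] xyz [ 0.8628 -0.2465  0.0265] zmax 0.0302 rect [ 860.8 -245.4] [19.1 24.4] 58.1
scene ytop 23 [281.9 173.2] xyz [0.4954 0.1783 0.0749] zmax 0.0794 rect [493.7 176.9] [24.1 13.4] 85.8
scene racktop 542 [294.9 179.4] xyz [0.5142 0.2225 0.0306] zmax 0.0344 rect [503.2 236.5] [204.   75.8] 79.2
scene racktop 60 [ 88.4 302.9] xyz [ 0.578  -0.5665  0.0303] zmax 0.0343 rect [ 576.1 -564.6] [  4.1 101.1] 47.2
scene casetop 2129 [203.5 223.6] xyz [ 0.5243 -0.1623  0.046 ] zmax 0.0487 rect [ 508.1 -143. ] [153.  280.6] 9.8
scene casetop 2294 [179.  360.4] xyz [ 0.871  -0.4244  0.0462] zmax 0.0487 rect [ 879.3 -443.6] [100.3 205.4] 11.2
scene blocktop 108 [363.8 141.5] xyz [0.5323 0.5487 0.0759] zmax 0.0798 rect [525.6 546.6] [176.1  12.5] 21.4
sce
[... 1134 characters left out ...]
348 rect [ 533.6 -561.3] [144.8  74.2] 1.3
side racktop 1243 [210.8 263. ] xyz [0.4944 0.2552 0.028 ] zmax 0.0302 rect [504.2 237.7] [202.5  74.8] 80.0
side casetop 479 [262.6 130.6] xyz [ 0.8746 -0.4353  0.0435] zmax 0.0466 rect [ 877.3 -448. ] [ 99.4 220.3] 11.7
side casetop 1739 [299.  191.2] xyz [ 0.4894 -0.1347  0.0433] zmax 0.0462 rect [ 506.5 -138.9] [149.7 281.6] 9.4
side blocktop 212 [287.4 192.4] xyz [ 0.4935 -0.0557  0.0731] zmax 0.075 rect [493.1 -58.3] [55.9 61.8] 9.7
side knob 265 [358.2 126.6] xyz [ 0.5254 -0.5717  0.0965] zmax 0.0993 rect [ 534.7 -560.7] [149.5  77.8] 0.3
side knob 49 [309.1 164.2] xyz [ 0.5189 -0.2112  0.0904] zmax 0.0934 rect [ 519.3 -214.3] [38.8 14.6] 7.2
```

View pics/c.png

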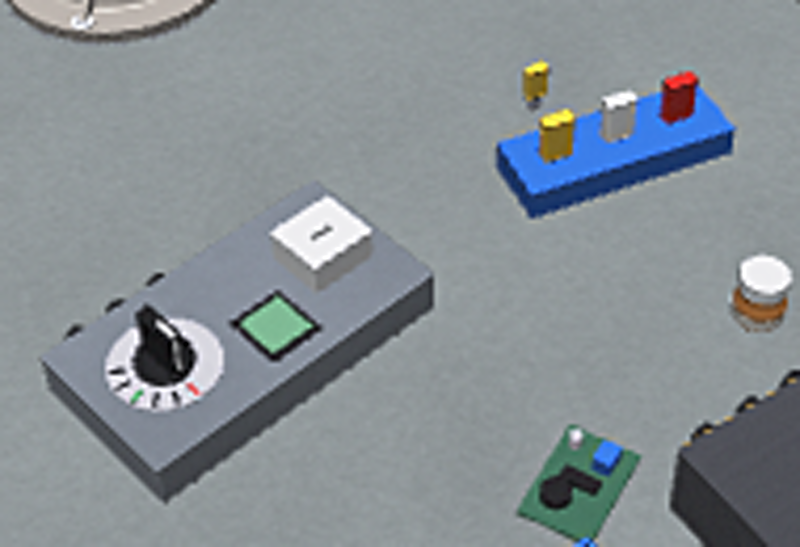

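The crop shows the large yellow gauge in the rack's near end slot at crop (557,137), and the smaller decoy behind the rack at (537,80). Both views agree within 2 mm:
- **Rack:** yaw −10.4°, yellow gauge at (493,178).
- **Tester:** yaw +9.7°, slot at (493,−58), knob at (520,−215).

Approaching now.

Call:
send_rows(
  deltas=[
    {"dx": 20, "dy": -31, "rz": -5.6},
    {"dx": 40, "dy": -62, "rz": -11.2},
    {"dx": 60, "dy": -94, "rz": -16.8},
    {"dx": 80, "dy": -125, "rz": -22.4},
    {"dx": 100, "dy": -156, "rz": -28},
  ],
  jaw=50,
)

```text
$.deltas[0]: bad value
```

Call:
send_rows(
  deltas=[
    {"dx": 20, "dy": -31, "rz": -5.6},
    {"dx": 40, "dy": -62, "rz": -11.2},
    {"dx": 60, "dy": -94, "rz": -16.8},
    {"dx": 80, "dy": -125, "rz": -22.4},
    {"dx": 100, "dy": -156, "rz": -28},
  ],
)

```text
$.deltas[0]: bad value
```

Call:
send_rows(
  deltas=[
    {"dx": 20, "dy": -31, "rz": -5.6},
    {"dx": 40, "dy": -62, "rz": -11.2},
    {"dx": 60, "dy": -94, "rz": -16.8},
    {"dx": 80, "dy": -125, "rz": -22.4},
    {"dx": 99, "dy": -156, "rz": -27.7},
  ],
)

```text
$.deltas[0]: bad value
```

Call:
send_rows(
  deltas=[
    {"dx": 0},
    {"dx": 0},
    {"dx": 0},
  ],
)

```text
$.deltas[0]: bad value
```

```bash
cat > look.py <<'E'
from h import *
import sys
c=cam('wrist'); np.savez('w.npz',**c); o=r.get_obs()
M=rot(o['orientation']); print(o['clock'],np.round(o['tcp_pos'],4),'closing deg',np.degrees(np.arctan2(M[1,1],M[0,1])).round(2),'zax',M[:,2].round(3),'j',np.round(o['joints'],2))
cv2.imwrite(sys.argv[1],c['frame'])
E
python3 look.py pics/d.png
```

```text
0.15 [0.194  0.646  0.2093] closing deg 73.28 zax [-0.    -0.001 -1.   ] j [-1.39  0.48  0.02  1.56 -0.01  1.11 -0.08]
```

View pics/d.png

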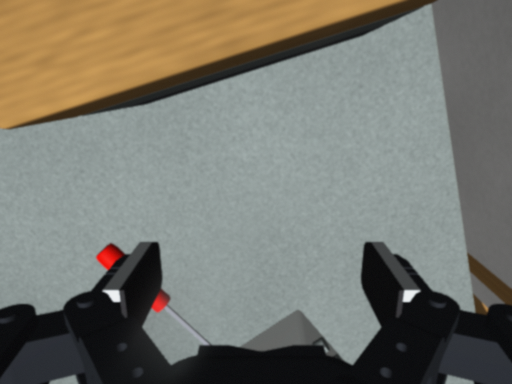

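The wrist picture shows only the start area (screwdriver at (135,275), crate at the top) because the moves were refused. I'll resend with all six numbers in every row.

Call:
send_rows(
  deltas=[
    {"dx": 20, "dy": -31, "dz": 0, "rx": 0, "ry": 0, "rz": -5.6},
    {"dx": 40, "dy": -62, "dz": 0, "rx": 0, "ry": 0, "rz": -11.2},
    {"dx": 60, "dy": -94, "dz": 0, "rx": 0, "ry": 0, "rz": -16.8},
    {"dx": 80, "dy": -125, "dz": 0, "rx": 0, "ry": 0, "rz": -22.4},
    {"dx": 100, "dy": -156, "dz": 0, "rx": 0, "ry": 0, "rz": -28},
  ],
  jaw=50,
  newtons=40,
)

```text
clock: 0.57
tcp_pos: [0.2948, 0.4886, 0.2098]
orientation: [-1.202, -2.902, 0.001]
contact_force: [1.0, -0.1, 0.4]
grip_width: 0.0498
gripper_force: 0.0
```

Call:
send_rows(
  deltas=[
    {"dx": 20, "dy": -31, "dz": 0, "rx": 0, "ry": 0, "rz": -5.6},
    {"dx": 40, "dy": -62, "dz": 0, "rx": 0, "ry": 0, "rz": -11.2},
    {"dx": 60, "dy": -94, "dz": 0, "rx": 0, "ry": 0, "rz": -16.8},
    {"dx": 80, "dy": -125, "dz": 0, "rx": 0, "ry": 0, "rz": -22.4},
    {"dx": 100, "dy": -156, "dz": 0, "rx": 0, "ry": 0, "rz": -28},
  ],
)

```text
clock: 0.98
tcp_pos: [0.3947, 0.3327, 0.21]
orientation: [-1.868, -2.525, -0.0]
contact_force: [1.5, 0.5, 0.3]
grip_width: 0.05
gripper_force: 0.0
```

Call:
send_rows(
  deltas=[
    {"dx": 20, "dy": -31, "dz": 0, "rx": 0, "ry": 0, "rz": -5.6},
    {"dx": 40, "dy": -62, "dz": 0, "rx": 0, "ry": 0, "rz": -11.2},
    {"dx": 60, "dy": -94, "dz": 0, "rx": 0, "ry": 0, "rz": -16.8},
    {"dx": 80, "dy": -125, "dz": 0, "rx": 0, "ry": 0, "rz": -22.4},
    {"dx": 99, "dy": -156, "dz": 0, "rx": 0, "ry": 0, "rz": -27.7},
  ],
)

```text
clock: 1.4
tcp_pos: [0.4938, 0.1767, 0.2101]
orientation: [-2.419, -2.005, -0.0]
contact_force: [-0.5, 0.2, 0.7]
grip_width: 0.0501
gripper_force: 0.0
```

Call:
send_rows(
  deltas=[
    {"dx": 0, "dy": 0, "dz": 0, "rx": 0, "ry": 0, "rz": 0},
    {"dx": 0, "dy": 0, "dz": 0, "rx": 0, "ry": 0, "rz": 0},
    {"dx": 0, "dy": 0, "dz": 0, "rx": 0, "ry": 0, "rz": 0},
  ],
)

```text
clock: 1.65
tcp_pos: [0.4928, 0.1789, 0.2098]
orientation: [-2.413, -2.011, 0.001]
contact_force: [-0.0, 0.5, -0.1]
grip_width: 0.05
gripper_force: 0.0
```

```bash
python3 look.py pics/e.png
```

```text
1.7 [0.4925 0.1796 0.2098] closing deg -10.29 zax [-0.001  0.    -1.   ] j [-0.89  0.24  0.5   1.94 -0.14  0.99 -0.5 ]
```

View pics/e.png

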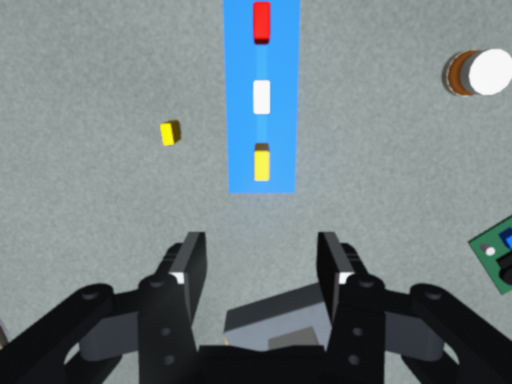

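The wrist view shows the yellow gauge at (262,163), white at (262,97), red at (262,20) and the decoy at (170,132). The handle lines up with the closing direction. I'll measure its top face once more from here.

Run:
```python
from h import *
c=dict(np.load('w.npz')); P=cloud(c); H,S,V=cv2.split(cv2.cvtColor(c['frame'],cv2.COLOR_BGR2HSV))
m=(H>18)&(H<35)&(S>130)&(V>90); m[:,:200]=0; m[:, 320:]=0; m[220:]=0
q=P[m]; t=m&(P[...,2]>.069); print(np.median(q[:,2]),t.sum(), c['xyz'])
v,u=np.nonzero(t)
w=plane(c,np.c_[u,v],.075)
print(np.round(cv2.minAreaRect((w[:,:2]*1000).astype(np.float32)),1) if 0 else cv2.minAreaRect((w[:,:2]*1000).astype(np.float32)))
m=(H>95)&(H<125)&(S>130)&(abs(P[...,2]-.03)<.006); m[:,:200]=0; m[:,320:]=0
v,u=np.nonzero(m); w=plane(c,np.c_[u,v],.03); print('rack',cv2.minAreaRect((w[:,:2]*1000).astype(np.float32)))
```

```text
0.07392220941072875 373 [0.50664288 0.2503178  0.37258044]
((493.97650146484375, 182.4208221435547), (27.496997833251953, 10.869235038757324), 79.58381652832031)
rack ((503.3556823730469, 231.0348358154297), (182.3570556640625, 69.46202087402344), 79.67713165283203)
```

Call:
send_rows(
  deltas=[
    {"dx": 0, "dy": 0, "dz": -35, "rx": 0, "ry": 0, "rz": 0},
    {"dx": 0, "dy": 0, "dz": -70, "rx": 0, "ry": 0, "rz": 0},
    {"dx": 0.5, "dy": 0.5, "dz": -105, "rx": 0, "ry": 0, "rz": 0},
    {"dx": 0.5, "dy": 0.5, "dz": -135, "rx": 0, "ry": 0, "rz": 0},
    {"dx": 0.5, "dy": 0.5, "dz": -156, "rx": 0, "ry": 0, "rz": 0},
  ],
)

```text
clock: 2.12
tcp_pos: [0.4913, 0.1803, 0.0512]
orientation: [-2.409, -2.014, 0.005]
contact_force: [0.3, -0.2, 0.8]
grip_width: 0.05
gripper_force: 0.0
```

Call:
send_rows(
  deltas=[
    {"dx": 0, "dy": 0, "dz": -1, "rx": 0, "ry": 0, "rz": 0},
    {"dx": 0, "dy": 0, "dz": -2, "rx": 0, "ry": 0, "rz": 0},
    {"dx": 0, "dy": 0, "dz": -2, "rx": 0, "ry": 0, "rz": 0},
  ],
)

```text
clock: 2.37
tcp_pos: [0.4941, 0.18, 0.0529]
orientation: [-2.413, -2.012, -0.002]
contact_force: [1.8, -0.1, 0.8]
grip_width: 0.0501
gripper_force: 0.0
```

Call:
send_rows(
  deltas=[
    {"dx": 0, "dy": 0, "dz": 0, "rx": 0, "ry": 0, "rz": 0},
    {"dx": 0, "dy": 0, "dz": 0, "rx": 0, "ry": 0, "rz": 0},
    {"dx": 0, "dy": 0, "dz": 0, "rx": 0, "ry": 0, "rz": 0},
    {"dx": 0, "dy": 0, "dz": 0, "rx": 0, "ry": 0, "rz": 0},
    {"dx": 0, "dy": 0, "dz": 0, "rx": 0, "ry": 0, "rz": 0},
  ],
  jaw=5,
  newtons=45,
)

```text
clock: 2.78
tcp_pos: [0.4945, 0.1795, 0.0533]
orientation: [2.414, 2.01, 0.004]
contact_force: [-1.5, 0.7, 6.3]
grip_width: 0.01
gripper_force: 44.0
```

Call:
send_rows(
  deltas=[
    {"dx": 0, "dy": 0, "dz": 15, "rx": 0, "ry": 0, "rz": 0},
    {"dx": 0, "dy": 0, "dz": 35, "rx": 0, "ry": 0, "rz": 0},
    {"dx": 0, "dy": 0, "dz": 65, "rx": 0, "ry": 0, "rz": 0},
    {"dx": 0, "dy": 0, "dz": 95, "rx": 0, "ry": 0, "rz": 0},
    {"dx": 0, "dy": 0, "dz": 120, "rx": 0, "ry": 0, "rz": 0},
  ],
)

```text
clock: 3.2
tcp_pos: [0.494, 0.1788, 0.1742]
orientation: [2.414, 2.01, 0.002]
contact_force: [0.4, 0.2, -0.1]
grip_width: 0.0048
gripper_force: 0.0
```

Call:
send_rows(
  deltas=[
    {"dx": 0, "dy": -30, "dz": 0, "rx": 0, "ry": 0, "rz": 4},
    {"dx": 0, "dy": -60, "dz": 0, "rx": 0, "ry": 0, "rz": 8},
    {"dx": 0, "dy": -90, "dz": 0, "rx": 0, "ry": 0, "rz": 12},
    {"dx": 0, "dy": -120, "dz": 0, "rx": 0, "ry": 0, "rz": 16},
    {"dx": 0, "dy": -150, "dz": 0, "rx": 0, "ry": 0, "rz": 20.1},
  ],
)

```text
clock: 3.62
tcp_pos: [0.4936, 0.0277, 0.1726]
orientation: [2.021, 2.404, 0.002]
contact_force: [-0.3, 0.3, -0.2]
grip_width: 0.0049
gripper_force: 0.0
```

Call:
send_rows(
  deltas=[
    {"dx": 0, "dy": -30, "dz": 0, "rx": 0, "ry": 0, "rz": 0},
    {"dx": 0, "dy": -60, "dz": 0, "rx": 0, "ry": 0, "rz": 0},
    {"dx": 0, "dy": -86, "dz": 0, "rx": 0, "ry": 0, "rz": 0},
    {"dx": 0, "dy": -86, "dz": 0, "rx": 0, "ry": 0, "rz": 0},
    {"dx": 0, "dy": -86, "dz": 0, "rx": 0, "ry": 0, "rz": 0},
  ],
)

```text
clock: 4.03
tcp_pos: [0.4935, -0.0587, 0.1724]
orientation: [2.03, 2.397, 0.001]
contact_force: [0.6, 1.5, -0.2]
grip_width: 0.0048
gripper_force: 0.0
```

```bash
python3 look.py pics/f.png
```

```text
4.0833 [ 0.4937 -0.0571  0.1723] closing deg 9.61 zax [ 0.  0. -1.] j [-0.47  0.25  0.55  2.04 -0.16  0.89  0.33]
```

View pics/f.png

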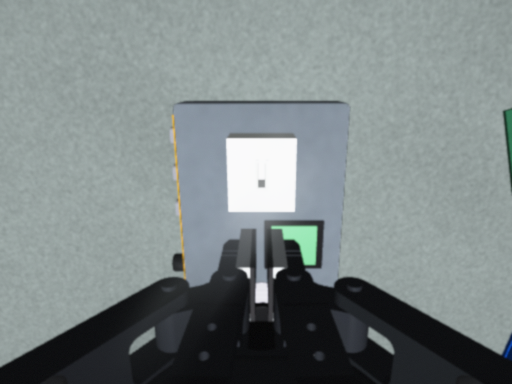

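The gripper came up empty: no gauge between the fingers and width 4.8 mm. The block's slot shows at about (262,175). I'll find the gauge with the scene and side cameras and measure the slot in this frame.

Run:
```python
from h import *
for n in('scene','side'):
    c=cam(n); np.savez(n+'2.npz',**c); P=cloud(c); H,S,V=cv2.split(cv2.cvtColor(c['frame'],cv2.COLOR_BGR2HSV)); z=P[...,2]
    m=(H>18)&(H<35)&(S>130)&(V>90)&(z>.005)&(z<.12)&(P[...,0]>.38)&(P[...,0]<.6)&(P[...,1]>.05)
    k,l,s,ce=cv2.connectedComponentsWithStats(m.astype(np.uint8))
    for i in range(1,k):
        if s[i,4]>=15:
            q=P[l==i]; t=q[q[:,2]>np.percentile(q[:,2],97)-.006]; print(n,ce[i].round(1),np.median(q,0).round(4),np.percentile(q[:,2],97).round(4),'top',cv2.minAreaRect((t[:,:2]*1000).astype(np.float32)))
    if n=='side': cv2.imwrite('pics/g.png',cv2.resize(c['frame'][200:310,160:290],(780,600),interpolation=cv2.INTER_CUBIC))
```

```text
scene [277.  163.8] [0.4128 0.2183 0.0414] 0.0525 top ((410.598876953125, 218.54835510253906), (20.202421188354492, 12.0850248336792), 72.3934555053711)
scene [287.5 192.4] [0.5466 0.1653 0.0267] 0.0446 top ((535.9290161132812, 166.19554138183594), (23.19699478149414, 10.445732116699219), 64.20806121826172)
side [222.7 238.8] [0.5295 0.1775 0.0363] 0.0513 top ((514.1835327148438, 175.79794311523438), (5.778772354125977, 0.0), -107.48309326171875)
side [248.  266.3] [0.4083 0.2249 0.0481] 0.0507 top ((409.25, 220.39199829101562), (20.90081024169922, 10.314352989196777), 75.77489471435547)
```

View pics/g.png

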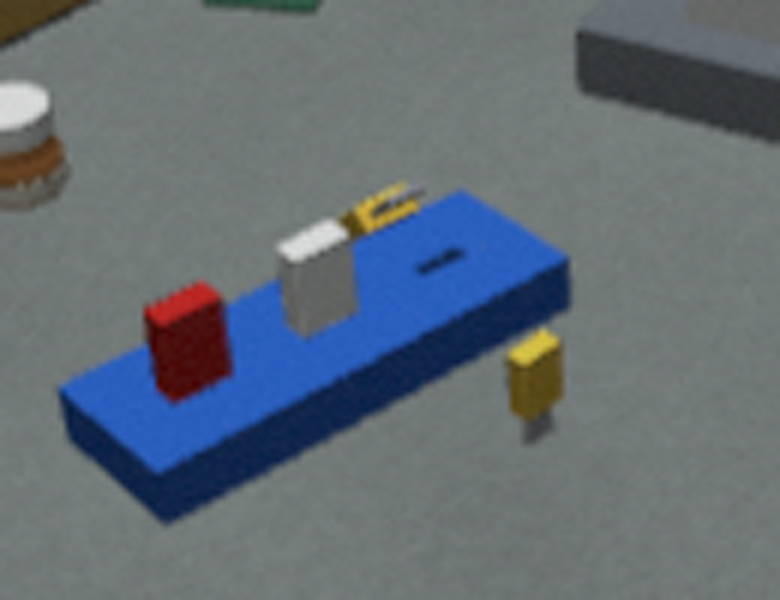

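The side crop shows the gauge knocked out of its slot. It lies over the rack's far edge at crop (385,210), handle down and blade towards the camera and up; the empty slot is at (440,262). Before regrasping I'll check the actual fingertip position against the reported TCP.

Run:
```python
from h import *
print(r.get_obs()['tcp_pos'],r.get_obs()['clock'])
for n in('scene2','side2'):
    c=dict(np.load(n+'.npz')); P=cloud(c)
    m=(np.hypot(P[...,0]-.4937,P[...,1]+.0575)<.05)&(P[...,2]>.1)&(P[...,2]<.30)
    q=P[m]
    print(n,m.sum(),'zmin',np.sort(q[:,2])[:5].round(4))
    for a in np.arange(.13,.24,.01):
        b=q[(q[:,2]>=a)&(q[:,2]<a+.01)]
        if len(b)>4: print(round(a,3),len(b),b[:,0].min().round(3),b[:,0].max().round(3),b[:,1].min().round(3),b[:,1].max().round(3))
# gauge area
c=dict(np.load('scene2.npz')); P=cloud(c); H,S,V=cv2.split(cv2.cvtColor(c['frame'],cv2.COLOR_BGR2HSV))
cv2.imwrite('pics/s.png',cv2.resize(c['frame'][150:230,250:350],(750,600),interpolation=cv2.INTER_CUBIC))
# wrist slot
c=dict(np.load('w.npz')); P=cloud(c); H,S,V=cv2.split(cv2.cvtColor(c['frame'],cv2.COLOR_BGR2HSV))
blk=(V>200)&(S<40)&(abs(P[...,2]-.075)<.006); v,u=np.nonzero(blk); w=plane(c,np.c_[u,v],.075); print('block',cv2.minAreaRect((w[:,:2]*1000).astype(np.float32)),c['xyz'])
print(V[150:195:3,252:272:1])
```

```text
[ 0.49379282 -0.05573539  0.17207309] 4.1833
scene2 362 zmin [0.192  0.1948 0.1973 0.1974 0.1975]
0.19 7 0.49 0.501 -0.068 -0.062
0.2 18 0.486 0.51 -0.071 -0.051
0.21 21 0.486 0.512 -0.071 -0.051
0.22 18 0.488 0.511 -0.072 -0.051
0.23 17 0.479 0.521 -0.072 -0.062
side2 933 zmin [0.1929 0.193  0.1933 0.1934 0.1936]
0.19 22 0.479 0.507 -0.057 -0.043
0.2 47 0.476 0.508 -0.064 -0.043
0.21 46 0.475 0.507 -0.063 -0.043
0.22 46 0.477 0.508 -0.063 -0.043
0.23 59 0.46 0.524 -0.06 -0.04
block ((494.2730407714844, -56.53073501586914), (53.83203887939453, 59.74689483642578), 9.4082670211792) [0.48217487 0.01298845 0.33523268]
[[251 251 251 250 250 250 250 251 250 250 250 250 250 250 250 250 250 250
  250 250]
 [251 251 251 250 250 250 250 250 250 250 250 250 250 250 250 250 250 250
  250 250]
 [251 250 251 250 250 250 250 250 250 250 250 250 250 250 250 250 250 250
  250 250]
 [251 250 250 250 248 248 249 250 250 250 250 250 250 249 249 248 249 250
  250 250]
 [250 250 250 249 249 248 248 250 250 250 250 250 250 249 249 250 250 250
  250 250]
 [250 250 250 249 248 246 246 249 250 250 250 249 247 245 248 250 250 250
  250 250]
 [250 250 250 249 248 246 245 249 250 250 250 250 247 245 248 250 250 250
  250 250]
 [250 250 250 249 247 245 245 249 250 250 250 250 247 245 248 250 250 250
  250 250]
 [250 250 250 249 248 245 245 249 250 250 250 250 247 245 248 249 250 250
  250 250]
 [250 250 250 249 248 245 245 248 250 250 250 249 246 245 248 249 250 250
  250 250]
 [250 250 250 249 247 234 195 171 167 167 167 168 185 228 247 249 250 250
  250 250]
 [250 250 250 249 246 233 184 151 145 146 145 149 174 227 246 249 250 250
  250 250]
 [250 250 250 250 247 235 194 164 160 160 160 163 185 229 246 249 249 250
  250 250]
 [250 250 250 250 249 249 248 248 248 248 248 248 248 248 249 249 250 250
  250 250]
 [250 250 250 250 250 250 250 250 250 250 250 250 250 250 250 250 250 250
  250 250]]
```

View pics/s.png

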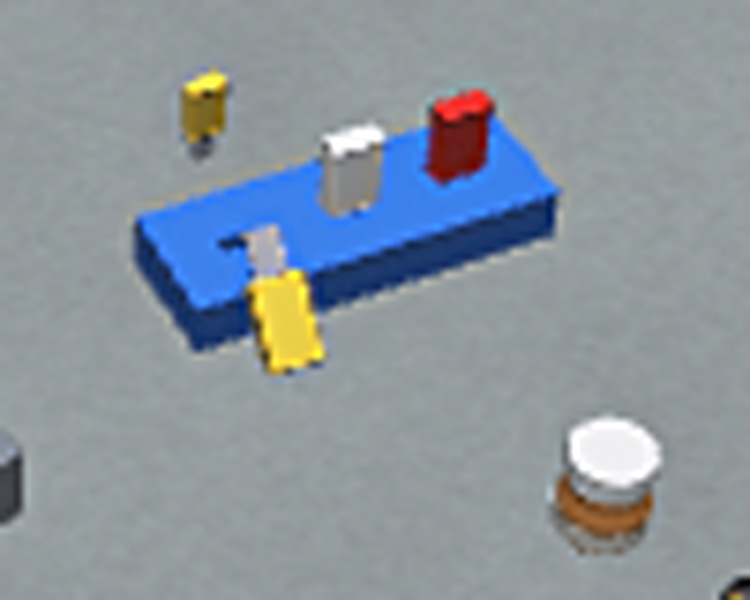

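The enlarged view shows the yellow gauge tipped over the rack's far edge: blade resting on the rack at (265,250), handle sloping down to the bench at (290,320). In both camera views the real fingertips are about 31 mm higher than the stated tool geometry implies (z 0.192 instead of 0.161). So the pinch only caught the top 2 mm of the handle. I'll allow for that offset from here on, and measure how the gauge lies now.

Run:
```python
from h import *
for n in('scene2','side2'):
    c=dict(np.load(n+'.npz')); P=cloud(c); H,S,V=cv2.split(cv2.cvtColor(c['frame'],cv2.COLOR_BGR2HSV)); z=P[...,2]
    m=((H>15)&(H<38)&(S>110)&(V>60)&(z>.003)&(z<.08)&(P[...,0]>.47)&(P[...,0]<.62)&(P[...,1]>.1)&(P[...,1]<.22)).astype(np.uint8)
    m2=cv2.erode(m,np.ones((3,3))) if n=='scene2' else m
    q=P[m2>0]; 
    if n=='scene2':
        Q=P[m>0]; ce=Q.mean(0); u,s,vt=np.linalg.svd(q-q.mean(0)); print('n',vt[2].round(3),'axes',vt[0].round(3),vt[1].round(3),s.round(4))
        # in-plane rect
        nrm=vt[2]*np.sign(vt[2][2]); d=(Q-q.mean(0))@nrm; k=abs(d)<.004; Q=Q[k]
        ab=np.c_[(Q-ce)@vt[0],(Q-ce)@vt[1]]*1000; rc=cv2.minAreaRect(ab.astype(np.float32)); print(rc); 
        box=cv2.boxPoints(rc)/1000; print((ce+box@vt[:2]).round(4))
        # blade: low saturation above rack
        b=(S<90)&(z>.033)&(z<.09)&(P[...,0]>.46)&(P[...,0]<.56)&(P[...,1]>.13)&(P[...,1]<.20)
        print('blade',b.sum(),P[b].mean(0).round(4),P[b].min(0).round(4),P[b].max(0).round(4))
    else: print(n,q.min(0).round(4),q.max(0).round(4),len(q))
c=dict(np.load('scene2.npz'))
print('jar',plane(c,[[331,209]],.05),'board',plane(c,[[287,259]],.01))
```

```text
n [-0.773  0.101 -0.626] axes [ 0.611 -0.145 -0.778] [ 0.169  0.984 -0.051] [0.0765 0.0476 0.0189]
((0.3607463836669922, 0.5601396560668945), (27.596040725708008, 44.721981048583984), 89.37355041503906)
[[0.5308 0.1556 0.0447]
 [0.558  0.1487 0.0099]
 [0.5629 0.1758 0.0083]
 [0.5356 0.1828 0.043 ]]
blade 29 [0.5222 0.1708 0.0504] [0.5129 0.1612 0.0399] [0.5316 0.1795 0.0609]
side2 [0.5133 0.1605 0.0262] [0.5459 0.1851 0.0517] 39
jar [[0.70804944 0.22271059 0.05      ]] board [[ 0.76411223 -0.00369129  0.01      ]]
```

The handle's broad face fits a 45x28 mm rectangle, centre (541,166,22) mm, leaning with the blade up 51° towards the robot.

Recovery plan:
1. Pick it across its 28 mm and drop it flat at about (600,110), blade towards the robot.
2. Regrasp with the tool tilted about 42° and turn it half round the tool axis, which brings the blade down.
3. Set it back in its rack slot and pick it normally.

Call:
send_rows(
  deltas=[
    {"dx": 5, "dy": 22, "dz": 0, "rx": 0, "ry": 0, "rz": 7},
    {"dx": 11, "dy": 45, "dz": 0, "rx": 0, "ry": 0, "rz": 14},
    {"dx": 16, "dy": 67, "dz": 0, "rx": 0, "ry": 0, "rz": 21},
    {"dx": 22, "dy": 90, "dz": 0, "rx": 0, "ry": 0, "rz": 28},
    {"dx": 27, "dy": 112, "dz": 0, "rx": 0, "ry": 0, "rz": 35},
  ],
  jaw=55,
)

```text
clock: 4.6
tcp_pos: [0.5207, 0.0579, 0.172]
orientation: [-1.198, -2.904, -0.001]
contact_force: [0.6, 0.4, -0.1]
grip_width: 0.0552
gripper_force: 0.0
```

Call:
send_rows(
  deltas=[
    {"dx": 5, "dy": 22, "dz": 0, "rx": 0, "ry": 0, "rz": 7},
    {"dx": 11, "dy": 45, "dz": 0, "rx": 0, "ry": 0, "rz": 14},
    {"dx": 16, "dy": 67, "dz": 0, "rx": 0, "ry": 0, "rz": 21},
    {"dx": 22, "dy": 90, "dz": 0, "rx": 0, "ry": 0, "rz": 28},
    {"dx": 27, "dy": 112, "dz": 0, "rx": 0, "ry": 0, "rz": 35.7},
  ],
)

```text
clock: 5.02
tcp_pos: [0.5473, 0.17, 0.172]
orientation: [-0.264, -3.13, -0.001]
contact_force: [0.2, 0.4, 0.2]
grip_width: 0.0552
gripper_force: 0.0
```

Call:
send_rows(
  deltas=[
    {"dx": 0, "dy": 0, "dz": -20, "rx": 0, "ry": 0, "rz": 0},
    {"dx": 0, "dy": 0, "dz": -50, "rx": 0, "ry": 0, "rz": 0},
    {"dx": 0, "dy": 0, "dz": -80, "rx": 0, "ry": 0, "rz": 0},
    {"dx": 0, "dy": 0, "dz": -80, "rx": 0, "ry": 0, "rz": 0},
    {"dx": 0, "dy": 0, "dz": -80, "rx": 0, "ry": 0, "rz": 0},
  ],
)

```text
clock: 5.43
tcp_pos: [0.5461, 0.1677, 0.091]
orientation: [-0.275, -3.126, 0.002]
contact_force: [0.4, -0.5, 1.3]
grip_width: 0.055
gripper_force: 0.0
```

Run:
```python
from h import *
o=r.get_obs(); M=rot(o['orientation']); t=np.array(o['tcp_pos']); print(t.round(4),np.degrees(np.arctan2(M[1,1],M[0,1])),M[:,2].round(3))
for n in('scene','side'):
    c=cam(n); P=cloud(c); q=P[(np.hypot(P[...,0]-t[0],P[...,1]-t[1])<.06)&(P[...,2]>.075)&(P[...,2]<.25)]
    b=q[q[:,2]<np.sort(q[:,2])[5]+.012]; print(n,np.sort(q[:,2])[:6].round(4),b.min(0).round(4),b.max(0).round(4))
```

```text
[0.5461 0.1677 0.091 ] 79.94771099975138 [-0.003 -0.001 -1.   ]
scene [0.1175 0.1179 0.1211 0.1211 0.1212 0.1223] [0.5379 0.1235 0.1175] [0.5633 0.2064 0.1341]
side [0.1155 0.1163 0.1166 0.1166 0.1174 0.1178] [0.5312 0.1317 0.1155] [0.5621 0.2085 0.1294]
```

The offset is confirmed with the jaws open too: tips at reported z + 25 mm. Descending to the handle.

Call:
send_rows(
  deltas=[
    {"dx": 1, "dy": 0, "dz": -30, "rx": 0, "ry": 0, "rz": 0},
    {"dx": 2, "dy": 0, "dz": -60, "rx": 0, "ry": 0, "rz": 0},
    {"dx": 2, "dy": 0, "dz": -85, "rx": 0, "ry": 0, "rz": 0},
    {"dx": 2, "dy": 0, "dz": -98, "rx": 0, "ry": 0, "rz": 0},
    {"dx": 2, "dy": 0, "dz": -101, "rx": 0, "ry": 0, "rz": 0},
  ],
)

```text
clock: 5.95
tcp_pos: [0.5493, 0.1671, -0.0097]
orientation: [-0.278, -3.128, 0.001]
contact_force: [-0.1, -0.6, 0.8]
grip_width: 0.0546
gripper_force: 0.0
```

Call:
send_rows(
  deltas=[
    {"dx": 0, "dy": 0, "dz": 0, "rx": 0, "ry": 0, "rz": 0},
    {"dx": 0, "dy": 0, "dz": 0, "rx": 0, "ry": 0, "rz": 0},
    {"dx": 0, "dy": 0, "dz": 0, "rx": 0, "ry": 0, "rz": 0},
    {"dx": 0, "dy": 0, "dz": 0, "rx": 0, "ry": 0, "rz": 0},
    {"dx": 0, "dy": 0, "dz": 0, "rx": 0, "ry": 0, "rz": 0},
  ],
  jaw=20,
)

```text
clock: 6.37
tcp_pos: [0.5513, 0.1676, -0.0072]
orientation: [0.278, 3.126, 0.003]
contact_force: [0.7, -0.1, 6.6]
grip_width: 0.0266
gripper_force: 46.6
```

Call:
send_rows(
  deltas=[
    {"dx": 2, "dy": 0, "dz": 2, "rx": 0, "ry": 0, "rz": 0},
    {"dx": 5, "dy": 0, "dz": 10, "rx": 0, "ry": 0, "rz": 0},
    {"dx": 10, "dy": 0, "dz": 25, "rx": 0, "ry": 0, "rz": 0},
    {"dx": 15, "dy": -5, "dz": 40, "rx": 0, "ry": 0, "rz": 0},
    {"dx": 20, "dy": -10, "dz": 50, "rx": 0, "ry": 0, "rz": 0},
  ],
)

```text
clock: 6.78
tcp_pos: [0.5705, 0.1572, 0.0427]
orientation: [0.277, 3.128, 0.001]
contact_force: [-0.1, 0.3, -0.2]
grip_width: 0.0263
gripper_force: 45.8
```

Held, at 26 mm. Moving to the free spot and releasing just above the bench so it drops flat.

Call:
send_rows(
  deltas=[
    {"dx": 10, "dy": -15, "dz": 0, "rx": 0, "ry": 0, "rz": 6},
    {"dx": 20, "dy": -30, "dz": 0, "rx": 0, "ry": 0, "rz": 12},
    {"dx": 30, "dy": -45, "dz": -5, "rx": 0, "ry": 0, "rz": 18},
    {"dx": 30, "dy": -45, "dz": -25, "rx": 0, "ry": 0, "rz": 18},
    {"dx": 30, "dy": -45, "dz": -40, "rx": 0, "ry": 0, "rz": 18},
  ],
)

```text
clock: 7.2
tcp_pos: [0.601, 0.1095, 0.0012]
orientation: [-0.21, 3.133, -0.001]
contact_force: [-0.0, 0.7, -1.1]
grip_width: 0.0266
gripper_force: 45.8
```

Call:
send_rows(
  deltas=[
    {"dx": 0, "dy": 0, "dz": -4, "rx": 0, "ry": 0, "rz": 0},
    {"dx": 0, "dy": 0, "dz": -8, "rx": 0, "ry": 0, "rz": 0},
    {"dx": 0, "dy": 0, "dz": -8, "rx": 0, "ry": 0, "rz": 0},
  ],
)

```text
clock: 7.45
tcp_pos: [0.5995, 0.1117, -0.0068]
orientation: [0.215, -3.134, 0.001]
contact_force: [0.3, 0.5, -0.8]
grip_width: 0.0265
gripper_force: 45.8
```

Call:
send_rows(
  deltas=[
    {"dx": 0, "dy": 0, "dz": 0, "rx": 0, "ry": 0, "rz": 0},
    {"dx": 0, "dy": 0, "dz": 0, "rx": 0, "ry": 0, "rz": 0},
    {"dx": 0, "dy": 0, "dz": 0, "rx": 0, "ry": 0, "rz": 0},
    {"dx": 0, "dy": 0, "dz": 2, "rx": 0, "ry": 0, "rz": 0},
    {"dx": 0, "dy": 0, "dz": 6, "rx": 0, "ry": 0, "rz": 0},
  ],
  jaw=55,
)

```text
clock: 7.87
tcp_pos: [0.5995, 0.112, -0.0009]
orientation: [0.215, -3.134, 0.0]
contact_force: [-0.1, 0.7, 0.3]
grip_width: 0.0551
gripper_force: 0.0
```

Call:
send_rows(
  deltas=[
    {"dx": 0, "dy": 0, "dz": 30, "rx": 0, "ry": 0, "rz": 0},
    {"dx": 0, "dy": 0, "dz": 65, "rx": 0, "ry": 0, "rz": 0},
    {"dx": 0, "dy": 0, "dz": 100, "rx": 0, "ry": 0, "rz": 0},
    {"dx": 20, "dy": 0, "dz": 130, "rx": 0, "ry": 6, "rz": 0},
    {"dx": 50, "dy": 5, "dz": 150, "rx": 0, "ry": 12, "rz": 0},
  ],
)

```text
clock: 8.28
tcp_pos: [0.6405, 0.1156, 0.1478]
orientation: [0.202, -2.95, -0.019]
contact_force: [3.1, 1.0, 0.0]
grip_width: 0.0553
gripper_force: 0.0
```

```bash
cat > gz.py <<'E'
from h import *
def gauge(c,lo=(.5,0.0),hi=(.72,.2)):
    P=cloud(c); H,S,V=cv2.split(cv2.cvtColor(c['frame'],cv2.COLOR_BGR2HSV)); z=P[...,2]
    m=((H>15)&(H<38)&(S>110)&(V>60)&(z>.002)&(z<.12)&(P[...,0]>lo[0])&(P[...,0]<hi[0])&(P[...,1]>lo[1])&(P[...,1]<hi[1]))
    q=P[m]
    if len(q)<10: print('few',len(q)); return
    t=np.percentile(q[:,2],90); v,u=np.nonzero(m&(z>t-.006)); w=plane(c,np.c_[u,v],t); rc=cv2.minAreaRect((w[:,:2]*1000).astype(np.float32))
    print('n',len(q),'z',np.percentile(q[:,2],[3,50,97]).round(4),'rect',np.round(rc[0],1),np.round(rc[1],1),round(rc[2],1))
    g=(S<90)&(z>.003)&(z<.03)&(np.hypot(P[...,0]-rc[0][0]/1000,P[...,1]-rc[0][1]/1000)<.06)
    b=P[g]; 
    if len(b): print('grey',len(b),b.mean(0).round(4))
if __name__=='__main__':
    o=r.get_obs(); M=rot(o['orientation']); print(o['clock'],np.round(o['tcp_pos'],4),'zax',M[:,2].round(3),'yax',M[:,1].round(3),'j',np.round(o['joints'],2))
    for n in('scene','side'):
        c=cam(n); np.savez(n+'3.npz',**c); print(n); gauge(c)
E
python3 gz.py
```

```text
8.2833 [0.6405 0.1156 0.1478] zax [-0.184  0.    -0.983] yax [-0.134  0.991  0.025] j [-0.32  0.6   0.11  1.52 -0.11  1.21  1.53]
scene
n 96 z [0.007  0.0141 0.0192] rect [582.5 105. ] [45.7 28.9] 7.3
grey 131 [0.5789 0.0993 0.0053]
side
n 129 z [0.0035 0.0115 0.014 ] rect [576.1 112.8] [46.5 30.8] 7.7
grey 49 [0.5473 0.1047 0.0071]
```

It lies flat (top z 14 mm), a 46x29 rectangle centred at (579.5,109), axis 7.5°, blade towards the robot. Tilting the tool back to 42° above it.

Call:
send_rows(
  deltas=[
    {"dx": 0, "dy": 0, "dz": 0, "rx": -0.8, "ry": 6, "rz": 0},
    {"dx": 0, "dy": 0, "dz": 0, "rx": -1.6, "ry": 12, "rz": 0},
    {"dx": 0, "dy": 0, "dz": 0, "rx": -2.4, "ry": 18, "rz": 0},
    {"dx": 0, "dy": 0, "dz": -10, "rx": -3.2, "ry": 24, "rz": 0},
    {"dx": 0, "dy": 0, "dz": -20, "rx": -4, "ry": 30, "rz": 0},
  ],
)

```text
clock: 8.8
tcp_pos: [0.6441, 0.1163, 0.1243]
orientation: [0.158, -2.427, 0.029]
contact_force: [0.5, 0.3, 0.1]
grip_width: 0.0549
gripper_force: 0.0
```

Call:
send_rows(
  deltas=[
    {"dx": 0, "dy": 0, "dz": 0, "rx": 0, "ry": 0, "rz": 0},
    {"dx": 0, "dy": 0, "dz": 0, "rx": 0, "ry": 0, "rz": 0},
    {"dx": 0, "dy": 0, "dz": 0, "rx": 0, "ry": 0, "rz": 0},
  ],
)

```text
clock: 9.05
tcp_pos: [0.6433, 0.116, 0.1236]
orientation: [0.157, -2.43, 0.029]
contact_force: [-0.3, 0.4, 1.1]
grip_width: 0.055
gripper_force: 0.0
```

```bash
cat > tip.py <<'E'
from h import *
o=r.get_obs(); M=rot(o['orientation']); t=np.array(o['tcp_pos']); d=M[:,2]
print(o['clock'],t.round(4),'d',d.round(3),'y',M[:,1].round(3),'j',np.round(o['joints'],2),'tilt',np.degrees(np.arccos(-d[2])).round(1),'cf',np.round(o['contact_force'],1))
for n in('scene','side'):
    c=cam(n); P=cloud(c); q=P.reshape(-1,3)-t; a=q@d; p=q-a[:,None]*d; y=p@M[:,1]; x=p@M[:,0]
    k=(abs(y)<.06)&(abs(x)<.025)&(a>-.08)&(a<.03)&(P.reshape(-1,3)[:,2]>.03)
    if k.sum()<6: print('few');continue
    b=k&(a>np.sort(a[k])[-4]-.008); print(n,'along',np.sort(a[k])[-6:].round(4),'x',x[b].min().round(4),x[b].max().round(4),'y',y[b].min().round(4),y[b].max().round(4))
E
python3 tip.py
```

```text
9.05 [0.6433 0.116  0.1236] d [-0.646 -0.063 -0.761] y [-0.121  0.992  0.021] j [-0.28  0.98  0.11  1.04 -0.15  1.83  1.53] tilt 40.5 cf [-0.3  0.4  1.1]
scene along [-0.0355 -0.0345 -0.0341 -0.034  -0.0338 -0.0319] x -0.0053 0.0124 y -0.0423 0.0289
side along [-0.027  -0.0268 -0.0268 -0.0265 -0.0261 -0.026 ] x -0.0108 0.0135 y -0.0422 0.041
```

Call:
send_rows(
  deltas=[
    {"dx": -12, "dy": -2, "dz": -30, "rx": 0, "ry": 0, "rz": 0},
    {"dx": -25, "dy": -3, "dz": -60, "rx": 0, "ry": 0, "rz": 0},
    {"dx": -41, "dy": -5, "dz": -85, "rx": 0, "ry": 0, "rz": 0},
    {"dx": -55, "dy": -6, "dz": -101, "rx": 0, "ry": 0, "rz": 0},
    {"dx": -65, "dy": -7, "dz": -113, "rx": 0, "ry": 0, "rz": 0},
  ],
)

```text
clock: 9.57
tcp_pos: [0.5772, 0.1092, 0.0118]
orientation: [0.158, -2.431, 0.028]
contact_force: [-0.2, -1.1, -0.2]
grip_width: 0.055
gripper_force: 0.0
```

Call:
send_rows(
  deltas=[
    {"dx": -6, "dy": -0.5, "dz": -7, "rx": 0, "ry": 0, "rz": 0},
    {"dx": -11, "dy": -1, "dz": -13, "rx": 0, "ry": 0, "rz": 0},
    {"dx": -15, "dy": -1.5, "dz": -17, "rx": 0, "ry": 0, "rz": 0},
    {"dx": -15, "dy": -1.5, "dz": -17, "rx": 0, "ry": 0, "rz": 0},
  ],
)

```text
clock: 9.9
tcp_pos: [0.563, 0.1076, -0.0062]
orientation: [0.158, -2.429, 0.029]
contact_force: [0.2, -0.6, -1.3]
grip_width: 0.0553
gripper_force: 0.0
```

```bash
python3 tip.py; python3 -c "
from gz import *
gauge(cam('side'))"
```

```text
9.9 [ 0.563   0.1076 -0.0062] d [-0.647 -0.063 -0.76 ] y [-0.121  0.992  0.021] j [-0.29  0.99  0.09  1.34 -0.15  1.52  1.55] tilt 40.6 cf [ 0.2 -0.6 -1.3]
scene along [-0.054  -0.0501 -0.0418 -0.0402 -0.0399 -0.0382] x 0.0115 0.0126 y -0.0364 0.0304
side along [-0.0424 -0.0423 -0.0422 -0.0419 -0.0417 -0.04  ] x -0.0014 0.0122 y -0.0411 0.0422
n 115 z [0.0043 0.0117 0.0144] rect [575.1 114. ] [45.2 33. ] 7.7
grey 159 [0.5746 0.1084 0.017 ]
```

Call:
send_rows(
  deltas=[
    {"dx": 0, "dy": 0, "dz": 0, "rx": 0, "ry": 0, "rz": 0},
    {"dx": 0, "dy": 0, "dz": 0, "rx": 0, "ry": 0, "rz": 0},
    {"dx": 0, "dy": 0, "dz": 0, "rx": 0, "ry": 0, "rz": 0},
    {"dx": 0, "dy": 0, "dz": 0, "rx": 0, "ry": 0, "rz": 0},
    {"dx": 0, "dy": 0, "dz": 0, "rx": 0, "ry": 0, "rz": 0},
  ],
  jaw=20,
  newtons=60,
)

```text
clock: 10.47
tcp_pos: [0.5638, 0.1076, -0.0065]
orientation: [0.157, -2.429, 0.029]
contact_force: [3.1, 0.8, 4.9]
grip_width: 0.0257
gripper_force: 59.4
```

Call:
send_rows(
  deltas=[
    {"dx": 0, "dy": 0, "dz": 5, "rx": 0, "ry": 0, "rz": 0},
    {"dx": 0, "dy": 0, "dz": 20, "rx": 0, "ry": 0, "rz": 0},
    {"dx": 0, "dy": 0, "dz": 50, "rx": 0, "ry": 0, "rz": 0},
    {"dx": 0, "dy": 0, "dz": 80, "rx": 0, "ry": 0, "rz": 0},
    {"dx": 0, "dy": 0, "dz": 110, "rx": 0, "ry": 0, "rz": 0},
  ],
)

```text
clock: 10.88
tcp_pos: [0.5624, 0.1074, 0.1049]
orientation: [0.157, -2.426, 0.029]
contact_force: [1.0, -0.0, -0.2]
grip_width: 0.0261
gripper_force: 59.0
```

```bash
python3 tip.py; python3 -c "
import numpy as np
print((-7*np.array([-.647,-.063,-.76])).round(2))"
```

```text
10.8833 [0.5624 0.1074 0.1049] d [-0.649 -0.063 -0.758] y [-0.121  0.992  0.021] j [-0.3   0.86  0.1   1.33 -0.15  1.66  1.54] tilt 40.7 cf [ 1.  -0.  -0.2]
scene along [-0.0037 -0.0035 -0.0028 -0.0021 -0.0013  0.0003] x 0.0107 0.0249 y -0.0162 0.0115
side along [-0.0055 -0.0055 -0.0052 -0.0046 -0.0042  0.0007] x 0.0019 0.0249 y -0.0111 0.0151
[4.53 0.44 5.32]
```

Call:
send_rows(
  deltas=[
    {"dx": 0, "dy": 0, "dz": 8, "rx": -4.5, "ry": -0.4, "rz": -5.3},
    {"dx": 0, "dy": 0, "dz": 16, "rx": -9.1, "ry": -0.9, "rz": -10.6},
    {"dx": 0, "dy": 0, "dz": 20, "rx": -13.6, "ry": -1.3, "rz": -15.9},
    {"dx": 0, "dy": 0, "dz": 20, "rx": -18.2, "ry": -1.8, "rz": -21.2},
    {"dx": 0, "dy": 0, "dz": 20, "rx": -22.7, "ry": -2.2, "rz": -26.5},
  ],
)

```text
clock: 11.4
tcp_pos: [0.5626, 0.1077, 0.1235]
orientation: [-0.591, -2.384, 0.304]
contact_force: [0.3, 0.1, -1.1]
grip_width: 0.0261
gripper_force: 59.0
```

Call:
send_rows(
  deltas=[
    {"dx": 0, "dy": 0, "dz": 0, "rx": -4.5, "ry": -0.4, "rz": -5.3},
    {"dx": 0, "dy": 0, "dz": 0, "rx": -9.1, "ry": -0.9, "rz": -10.6},
    {"dx": 0, "dy": 0, "dz": 0, "rx": -13.6, "ry": -1.3, "rz": -15.9},
    {"dx": 0, "dy": 0, "dz": 0, "rx": -18.2, "ry": -1.8, "rz": -21.2},
    {"dx": 0, "dy": 0, "dz": 0, "rx": -22.7, "ry": -2.2, "rz": -26.5},
  ],
)

```text
clock: 11.82
tcp_pos: [0.5624, 0.1078, 0.1231]
orientation: [-1.311, -2.148, 0.563]
contact_force: [-0.3, -0.5, -0.5]
grip_width: 0.0256
gripper_force: 59.0
```

Call:
send_rows(
  deltas=[
    {"dx": 0, "dy": 0, "dz": 0, "rx": -4.5, "ry": -0.4, "rz": -5.3},
    {"dx": 0, "dy": 0, "dz": 0, "rx": -9.1, "ry": -0.9, "rz": -10.6},
    {"dx": 0, "dy": 0, "dz": 0, "rx": -13.6, "ry": -1.3, "rz": -15.9},
    {"dx": 0, "dy": 0, "dz": 0, "rx": -18.2, "ry": -1.8, "rz": -21.2},
    {"dx": 0, "dy": 0, "dz": 0, "rx": -22.7, "ry": -2.2, "rz": -26.5},
  ],
)

```text
clock: 12.23
tcp_pos: [0.5624, 0.1078, 0.1231]
orientation: [-1.972, -1.721, 0.792]
contact_force: [-0.8, -0.5, -1.7]
grip_width: 0.0259
gripper_force: 59.0
```

```bash
python3 tip.py
```

```text
12.2333 [0.5624 0.1078 0.1231] d [-0.65  -0.064 -0.757] y [ 0.756 -0.158 -0.636] j [-0.58  0.93  0.61  1.35 -0.41  1.74 -0.03] tilt 40.8 cf [-0.8 -0.5 -1.7]
scene along [-0.0186 -0.0177 -0.0165 -0.0154 -0.0137 -0.0133] x -0.0001 0.0135 y -0.0141 0.0095
side along [0.0015 0.0015 0.002  0.0024 0.0035 0.004 ] x 0.0066 0.0247 y -0.0144 0.0105
```

Call:
send_rows(
  deltas=[
    {"dx": 0, "dy": 0, "dz": 0, "rx": -4.5, "ry": -0.4, "rz": -5.3},
    {"dx": 0, "dy": 0, "dz": 0, "rx": -9.1, "ry": -0.9, "rz": -10.6},
    {"dx": 0, "dy": 0, "dz": 0, "rx": -13.6, "ry": -1.3, "rz": -15.9},
    {"dx": 0, "dy": 0, "dz": 0, "rx": -18.2, "ry": -1.8, "rz": -21.2},
    {"dx": 0, "dy": 0, "dz": 0, "rx": -22.7, "ry": -2.2, "rz": -26.5},
  ],
)

```text
clock: 12.75
tcp_pos: [0.5626, 0.1077, 0.1231]
orientation: [-2.523, -1.11, 0.974]
contact_force: [0.3, -0.6, -1.1]
grip_width: 0.0262
gripper_force: 59.0
```

Call:
send_rows(
  deltas=[
    {"dx": 0, "dy": 0, "dz": 0, "rx": -4.5, "ry": -0.4, "rz": -5.3},
    {"dx": 0, "dy": 0, "dz": 0, "rx": -9.1, "ry": -0.9, "rz": -10.6},
    {"dx": 0, "dy": 0, "dz": 0, "rx": -13.6, "ry": -1.3, "rz": -15.9},
    {"dx": 0, "dy": 0, "dz": 0, "rx": -18.2, "ry": -1.8, "rz": -21.2},
    {"dx": 0, "dy": 0, "dz": 0, "rx": -22.7, "ry": -2.2, "rz": -26.5},
  ],
)

```text
clock: 13.17
tcp_pos: [0.5626, 0.1078, 0.1229]
orientation: [-2.918, -0.32, 1.092]
contact_force: [-0.5, -0.6, 0.1]
grip_width: 0.0257
gripper_force: 59.0
```

Call:
send_rows(
  deltas=[
    {"dx": 0, "dy": 0, "dz": 0, "rx": -3.2, "ry": -0.3, "rz": -3.8},
    {"dx": 0, "dy": 0, "dz": 0, "rx": -3.2, "ry": -0.3, "rz": -3.8},
  ],
)

```text
clock: 13.33
tcp_pos: [0.5625, 0.1077, 0.1226]
orientation: [2.919, 0.195, -1.09]
contact_force: [-0.8, -0.0, -0.2]
grip_width: 0.0259
gripper_force: 59.1
```

```bash
cat > held.py <<'E'
from h import *
# yellow points in tool frame and principal planes
o=r.get_obs(); M=rot(o['orientation']); t=np.array(o['tcp_pos'])
print(o['clock'],t.round(4),'d',M[:,2].round(3),'y',M[:,1].round(3),'j',np.round(o['joints'],2))
for n in('scene','side','wrist'):
    c=cam(n); P=cloud(c); H,S,V=cv2.split(cv2.cvtColor(c['frame'],cv2.COLOR_BGR2HSV))
    m=(H>15)&(H<38)&(S>110)&(V>50)&(np.linalg.norm(P-t,axis=-1)<.075)&(P[...,2]>.035)
    q=P[m]
    if len(q)<15: print(n,len(q)); continue
    if n!='wrist':
        # largest plane by RANSAC via normals
        best=None; rng=np.random.default_rng(0)
        for _ in range(300):
            a=q[rng.choice(len(q),3,False)]; nn=np.cross(a[1]-a[0],a[2]-a[0])
            if np.linalg.norm(nn)<1e-6: continue
            nn/=np.linalg.norm(nn); k=abs((q-a[0])@nn)<.0015
            if best is None or k.sum()>best.sum(): best=k
        f=q[best]; u,s,vt=np.linalg.svd(f-f.mean(0)); print(n,len(q),'plane',best.sum(),'c',f.mean(0).round(4),'n',vt[2].round(3),'long',vt[0].round(3))
    print(n,'min',q.min(0).round(4),'max',q.max(0).round(4),'med',np.median(q,0).round(4))
    np.savez('h_'+n+'.npz',**c)
E
python3 held.py
```

```text
13.3333 [0.5625 0.1077 0.1226] d [-0.651 -0.062 -0.756] y [ 0.124 -0.992 -0.025] j [-0.73  1.07  0.97  1.36 -0.62  1.83 -1.12]
scene 37 plane 16 c [0.571  0.1045 0.163 ] n [-0.262 -0.174  0.949] long [ 0.047 -0.985 -0.167]
scene min [0.5646 0.089  0.1215] max [0.6066 0.1184 0.1788] med [0.5734 0.1016 0.1618]
side 149 plane 67 c [0.5669 0.1092 0.1397] n [0.983 0.089 0.163] long [ 0.165 -0.016 -0.986]
side min [0.5618 0.0823 0.1174] max [0.5966 0.1253 0.162 ] med [0.5688 0.1136 0.1448]
wrist min [0.5659 0.0943 0.1178] max [0.5905 0.1236 0.1647] med [0.581  0.1094 0.143 ]
```

The half-turn worked: the blade is down, 9.4° short of vertical. Computing the straightening and yaw.

```bash
python3 -c "
from scipy.spatial.transform import Rotation as R
t=R.from_rotvec([-.85,9.36,0],degrees=True); z=R.from_rotvec([0,0,-15.6],degrees=True)
print((z*t).as_rotvec(degrees=True).round(2))"
```

```text
[  0.43   9.42 -15.56]
```

Call:
send_rows(
  deltas=[
    {"dx": -16, "dy": 15, "dz": 5, "rx": 0.1, "ry": 1.9, "rz": -3.1},
    {"dx": -33, "dy": 30, "dz": 5, "rx": 0.2, "ry": 3.8, "rz": -6.2},
    {"dx": -50, "dy": 44, "dz": 5, "rx": 0.3, "ry": 5.7, "rz": -9.3},
    {"dx": -66, "dy": 58, "dz": 5, "rx": 0.4, "ry": 7.6, "rz": -12.4},
    {"dx": -83, "dy": 73, "dz": 0, "rx": 0.4, "ry": 9.4, "rz": -15.6},
  ],
)

```text
clock: 13.9
tcp_pos: [0.4798, 0.1808, 0.1241]
orientation: [-2.756, 0.192, 1.286]
contact_force: [-0.2, 0.7, -1.5]
grip_width: 0.0258
gripper_force: 59.1
```

Call:
send_rows(
  deltas=[
    {"dx": 0, "dy": 0, "dz": -10, "rx": 0, "ry": 0, "rz": 0},
    {"dx": 0, "dy": 0, "dz": -25, "rx": 0, "ry": 0, "rz": 0},
    {"dx": 0, "dy": 0, "dz": -38, "rx": 0, "ry": 0, "rz": 0},
    {"dx": 0, "dy": 0, "dz": -38, "rx": 0, "ry": 0, "rz": 0},
    {"dx": 0, "dy": 0, "dz": -38, "rx": 0, "ry": 0, "rz": 0},
  ],
)

```text
clock: 14.32
tcp_pos: [0.4799, 0.18, 0.0841]
orientation: [-2.759, 0.193, 1.289]
contact_force: [0.0, -0.2, -1.3]
grip_width: 0.0259
gripper_force: 59.1
```

```bash
python3 held.py
python3 - <<'E'
from h import *
c=dict(np.load('h_side.npz')); cv2.imwrite('pics/k.png',cv2.resize(c['frame'][180:300,170:300],(760,700*1),interpolation=cv2.INTER_CUBIC)[:600])
E
```

```text
14.3167 [0.4799 0.18   0.0841] d [-0.757  0.135 -0.64 ] y [-0.152 -0.988 -0.028] j [-0.74  1.07  0.84  1.51 -0.75  1.85 -1.37]
scene 32 plane 16 c [0.4953 0.1726 0.1216] n [ 0.092 -0.132  0.987] long [0.286 0.953 0.101]
scene min [0.4839 0.1609 0.1072] max [0.5031 0.1866 0.1275] med [0.4958 0.1723 0.1211]
side 202 plane 111 c [0.4883 0.1803 0.1013] n [ 0.981 -0.191  0.014] long [ 0.015  0.007 -1.   ]
side min [0.4846 0.1516 0.0783] max [0.5186 0.1922 0.1224] med [0.4891 0.1807 0.1043]
wrist min [0.4882 0.1617 0.0766] max [0.5167 0.1913 0.1223] med [0.5016 0.1767 0.1022]
```

Run:
```python
from h import *
c=dict(np.load('h_side.npz')); P=cloud(c); H,S,V=cv2.split(cv2.cvtColor(c['frame'],cv2.COLOR_BGR2HSV))
ex=np.array([.983,-.185,0]); ey=np.array([.185,.983,0]); o=np.array([.4935,.1787,0])
m=(H>15)&(H<38)&(S>110)&(V>50)&(abs((P-np.array([.4883,.1803,.1013]))@ex)<.003)&(P[...,2]>.06)
q=P[m]-o; print('face ex',np.median(q@ex).round(4),'ey pct',np.percentile(q@ey,[2,50,98]).round(4),'z',np.percentile(q[:,2],[2,98]).round(4))
# slot in side images (empty slot): dark pixels on rack top, from this and earlier frame
for n in('side2','side3','h_side','scene3'):
    c=dict(np.load(n+'.npz')); H,S,V=cv2.split(cv2.cvtColor(c['frame'],cv2.COLOR_BGR2HSV))
    v,u=np.indices(V.shape); w=plane(c,np.c_[u.ravel(),v.ravel()],.03).reshape(V.shape+(3,)); a=(w-o)@ex; b=(w-o)@ey
    k=(abs(a)<.015)&(abs(b)<.02)&(V<110)
    if k.sum()>3: print(n,k.sum(),'slot a',a[k].min().round(4),a[k].max().round(4),a[k].mean().round(4),'b',b[k].min().round(4),b[k].max().round(4),b[k].mean().round(4))
```

```text
face ex -0.0053 ey pct [-0.0147  0.0007  0.0124] z [0.0798 0.121 ]
side2 9 slot a -0.0032 0.0016 -0.0007 b -0.0079 0.0102 -0.0004
side3 8 slot a -0.0018 0.0016 -0.0004 b -0.0079 0.0102 0.0
h_side 7 slot a -0.0018 0.0016 -0.0005 b -0.0079 0.0102 0.0001
scene3 18 slot a -0.0146 0.0136 0.0005 b -0.0058 0.0191 0.0119
```

View pics/k.png

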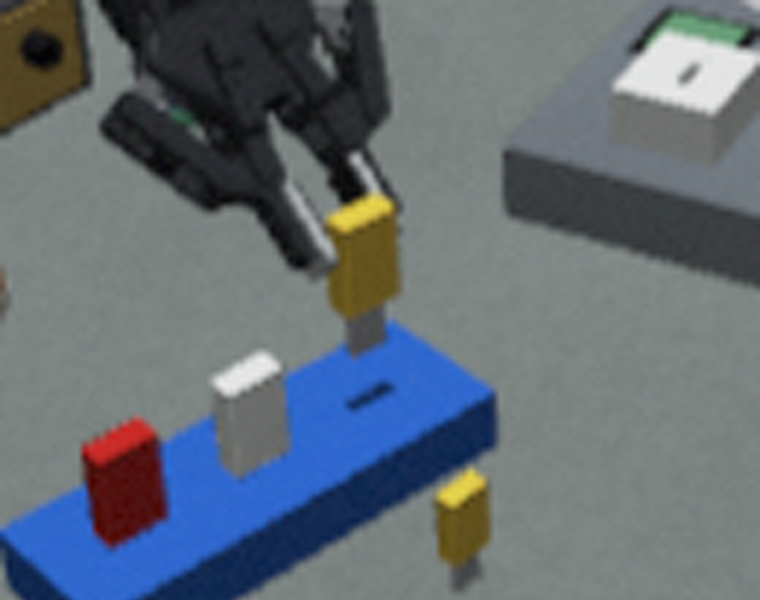

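The picture shows the gauge upright, blade down, above the rack, with the empty slot at (370,397). In the side camera's frame I need to shift (−2, +1.5) mm, then lower it in, watching the force.

Call:
send_rows(
  deltas=[
    {"dx": -2, "dy": 1.4, "dz": 0, "rx": 0, "ry": 0, "rz": 0},
    {"dx": -2, "dy": 1.4, "dz": -10, "rx": 0, "ry": 0, "rz": 0},
    {"dx": -2, "dy": 1.4, "dz": -18, "rx": 0, "ry": 0, "rz": 0},
    {"dx": -2, "dy": 1.4, "dz": -24, "rx": 0, "ry": 0, "rz": 0},
    {"dx": -2, "dy": 1.4, "dz": -29, "rx": 0, "ry": 0, "rz": 0},
  ],
)

```text
clock: 14.88
tcp_pos: [0.4777, 0.182, 0.0583]
orientation: [-2.755, 0.193, 1.292]
contact_force: [-0.2, 0.5, 2.0]
grip_width: 0.0258
gripper_force: 59.7
```

Call:
send_rows(
  deltas=[
    {"dx": 0, "dy": 0, "dz": -3, "rx": 0, "ry": 0, "rz": 0},
    {"dx": 0, "dy": 0, "dz": -5, "rx": 0, "ry": 0, "rz": 0},
    {"dx": 0, "dy": 0, "dz": -5, "rx": 0, "ry": 0, "rz": 0},
  ],
)

```text
clock: 15.13
tcp_pos: [0.4779, 0.1818, 0.05]
orientation: [-2.759, 0.194, 1.287]
contact_force: [1.4, -0.3, -1.2]
grip_width: 0.0261
gripper_force: 59.7
```

Call:
send_rows(
  deltas=[
    {"dx": 0, "dy": 0, "dz": -4, "rx": 0, "ry": 0, "rz": 0},
    {"dx": 0, "dy": 0, "dz": -8, "rx": 0, "ry": 0, "rz": 0},
    {"dx": 0, "dy": 0, "dz": -11, "rx": 0, "ry": 0, "rz": 0},
    {"dx": 0, "dy": 0, "dz": -11, "rx": 0, "ry": 0, "rz": 0},
  ],
)

```text
clock: 15.47
tcp_pos: [0.4779, 0.1819, 0.0391]
orientation: [-2.759, 0.194, 1.287]
contact_force: [2.3, -0.2, -1.7]
grip_width: 0.0258
gripper_force: 59.7
```

Call:
send_rows(
  deltas=[
    {"dx": 0, "dy": 0, "dz": 0, "rx": 0, "ry": 0, "rz": 0},
    {"dx": 0, "dy": 0, "dz": 0, "rx": 0, "ry": 0, "rz": 0},
    {"dx": 0, "dy": 0, "dz": 0, "rx": 0, "ry": 0, "rz": 0},
    {"dx": 0, "dy": 0, "dz": 0, "rx": 0, "ry": 0, "rz": 0},
  ],
  jaw=50,
)

```text
clock: 15.8
tcp_pos: [0.4778, 0.182, 0.0402]
orientation: [-2.758, 0.193, 1.288]
contact_force: [0.1, -0.5, -0.2]
grip_width: 0.0497
gripper_force: 0.0
```

Run:
```python
from gz import *
c=cam('side'); gauge(c,(.45,.12),(.55,.21)); c=cam('scene'); gauge(c,(.45,.12),(.55,.21)); o=r.get_obs(); print(o['tcp_pos'],o['contact_force'],np.degrees(rot(o['orientation'])[:,2]*0+1)[0]*0, rot(o['orientation']).round(3))
```

```text
n 181 z [0.0348 0.0598 0.0739] rect [489.2 182.3] [30.9 18.7] 86.4
n 32 z [0.0675 0.0761 0.1123] rect [501.2 165.8] [23.  43.1] 19.3
grey 37 [0.5145 0.1424 0.0042]
[0.47783185 0.1819872  0.0401569 ] [-0.39580155 -1.08526197 -0.35242016] 0.0 [[ 0.636 -0.153 -0.756]
 [-0.076 -0.988  0.136]
 [-0.768 -0.029 -0.64 ]]
```

The gauge is back in its slot: top at 74 mm, seated. Backing out along the tool axis, and working out the turn to vertical.

Call:
send_rows(
  deltas=[
    {"dx": 11, "dy": -2, "dz": 10, "rx": 0, "ry": 0, "rz": 0},
    {"dx": 30, "dy": -5.5, "dz": 26, "rx": 0, "ry": 0, "rz": 0},
    {"dx": 50, "dy": -9, "dz": 43, "rx": 0, "ry": 0, "rz": 0},
    {"dx": 70, "dy": -12.5, "dz": 60, "rx": 0, "ry": 0, "rz": 0},
    {"dx": 90, "dy": -16, "dz": 80, "rx": 0, "ry": 0, "rz": 0},
  ],
)

```text
clock: 16.32
tcp_pos: [0.5677, 0.1663, 0.1193]
orientation: [-2.761, 0.194, 1.291]
contact_force: [0.1, 0.1, -3.5]
grip_width: 0.0501
gripper_force: 0.0
```

Run:
```python
from gz import *
o=r.get_obs(); M=rot(o['orientation']); a=np.radians(-10.4)
y=np.array([np.cos(a),np.sin(a),0]); z=np.array([0,0,-1.]); T=np.c_[np.cross(y,z),y,z]
v=R.from_matrix(T@M.T).as_rotvec(degrees=True); print(o['tcp_pos'],v.round(2),np.linalg.norm(v), (v/15).round(2), o['joints'])
c=cam('side'); gauge(c,(.45,.12),(.55,.21)); c=cam('scene'); gauge(c,(.45,.12),(.55,.21))
```

```text
[0.56772869 0.16633885 0.11927033] [ 30.77 -45.83  81.5 ] 98.43121777895175 [ 2.05 -3.06  5.43] [-0.49049538  1.02251821  0.53908581  1.22251764 -0.59021977  1.91044434
 -1.59988528]
n 174 z [0.0353 0.0592 0.0741] rect [489.3 182.9] [32.1 18.6] 87.1
grey 1 [0.5121 0.1804 0.0288]
n 81 z [0.036  0.0628 0.0795] rect [494.5 174.8] [27.5 17. ] 81.3
grey 34 [0.5075 0.1513 0.0059]
```

Call:
send_rows(
  deltas=[
    {"dx": 0, "dy": 0, "dz": 10, "rx": 2, "ry": -3.1, "rz": 5.4},
    {"dx": 0, "dy": 0, "dz": 20, "rx": 4.1, "ry": -6.1, "rz": 10.9},
    {"dx": 0, "dy": 0, "dz": 30, "rx": 6.2, "ry": -9.2, "rz": 16.3},
    {"dx": 0, "dy": 0, "dz": 40, "rx": 8.2, "ry": -12.2, "rz": 21.7},
    {"dx": 0, "dy": 0, "dz": 40, "rx": 10.3, "ry": -15.3, "rz": 27.2},
  ],
)

```text
clock: 16.83
tcp_pos: [0.5682, 0.1659, 0.1612]
orientation: [-2.871, -0.606, 0.923]
contact_force: [0.1, -0.8, 0.2]
grip_width: 0.0503
gripper_force: 0.0
```

Call:
send_rows(
  deltas=[
    {"dx": -5, "dy": 1, "dz": 0, "rx": 2, "ry": -3.1, "rz": 5.4},
    {"dx": -10, "dy": 2, "dz": 0, "rx": 4.1, "ry": -6.1, "rz": 10.9},
    {"dx": -15, "dy": 3, "dz": 0, "rx": 6.2, "ry": -9.2, "rz": 16.3},
    {"dx": -20, "dy": 4, "dz": 0, "rx": 8.2, "ry": -12.2, "rz": 21.7},
    {"dx": -25, "dy": 5, "dz": 0, "rx": 10.3, "ry": -15.3, "rz": 27.2},
  ],
)

```text
clock: 17.25
tcp_pos: [0.5416, 0.171, 0.1594]
orientation: [-2.748, -1.361, 0.487]
contact_force: [0.2, -0.2, -0.0]
grip_width: 0.0499
gripper_force: 0.0
```

Call:
send_rows(
  deltas=[
    {"dx": -10, "dy": 1, "dz": 0, "rx": 2, "ry": -3.1, "rz": 5.4},
    {"dx": -20, "dy": 3, "dz": 0, "rx": 4.1, "ry": -6.1, "rz": 10.9},
    {"dx": -30, "dy": 5, "dz": 0, "rx": 6.2, "ry": -9.2, "rz": 16.3},
    {"dx": -40, "dy": 6, "dz": -10, "rx": 8.2, "ry": -12.2, "rz": 21.7},
    {"dx": -49, "dy": 7, "dz": -20, "rx": 10.2, "ry": -15.2, "rz": 27},
  ],
)

```text
clock: 17.67
tcp_pos: [0.4925, 0.1777, 0.1397]
orientation: [-2.405, -2.016, -0.001]
contact_force: [-0.2, 0.0, -0.2]
grip_width: 0.0499
gripper_force: 0.0
```

Call:
send_rows(
  deltas=[
    {"dx": 0, "dy": 0, "dz": 0, "rx": 0, "ry": 0, "rz": 0},
    {"dx": 0, "dy": 0, "dz": 0, "rx": 0, "ry": 0, "rz": 0},
  ],
)

```text
clock: 17.83
tcp_pos: [0.4914, 0.1764, 0.1391]
orientation: [-2.41, -2.007, 0.009]
contact_force: [0.8, 0.1, 0.2]
grip_width: 0.0497
gripper_force: 0.0
```

Run:
```python
from gz import *
o=r.get_obs(); M=rot(o['orientation']); a=np.radians(-10.4)
y=np.array([np.cos(a),np.sin(a),0]); z=np.array([0,0,-1.]); T=np.c_[np.cross(y,z),y,z]
print(o['clock'],o['tcp_pos'],'residual',R.from_matrix(T@M.T).as_rotvec(degrees=True).round(2),o['joints'].round(2) if hasattr(o['joints'],'round') else o['joints'])
c=cam('wrist'); np.savez('w2.npz',**c); gauge(c,(.45,.12),(.55,.22))
P=cloud(c); H,S,V=cv2.split(cv2.cvtColor(c['frame'],cv2.COLOR_BGR2HSV)); m=(H>15)&(H<38)&(S>110)&(V>60)&(P[...,2]>.069)&(abs(P[...,0]-.49)<.05)&(abs(P[...,1]-.18)<.04)
q=P[m]; print(m.sum(), q.min(0).round(4),q.max(0).round(4))
```

```text
17.8333 [0.49135261 0.17637037 0.13908467] residual [-0.04 -0.45  0.03] [-0.71  0.32  0.31  2.   -0.13  0.84 -0.51]
n 649 z [0.0725 0.0739 0.0751] rect [492.8 181.6] [26.9 11.9] 80.0
grey 50 [0.4864 0.1902 0.0288]
648 [0.4851 0.1672 0.0704] [0.5007 0.1946 0.0761]
```

Vertical again and the gauge is upright in its slot. Descending, corrected for the tip offset, to grip mid-handle.

Call:
send_rows(
  deltas=[
    {"dx": 1, "dy": 2, "dz": -30, "rx": 0, "ry": 0, "rz": 0},
    {"dx": 1, "dy": 2, "dz": -60, "rx": 0, "ry": 0, "rz": 0},
    {"dx": 1, "dy": 2, "dz": -90, "rx": 0, "ry": 0, "rz": 0},
    {"dx": 1, "dy": 2, "dz": -112, "rx": 0, "ry": 0, "rz": 0},
    {"dx": 1, "dy": 2, "dz": -120, "rx": 0, "ry": 0, "rz": 0},
  ],
)

```text
clock: 18.3
tcp_pos: [0.4941, 0.1791, 0.0169]
orientation: [-2.41, -2.008, 0.011]
contact_force: [-1.1, -0.1, -0.0]
grip_width: 0.0498
gripper_force: 0.0
```

Call:
send_rows(
  deltas=[
    {"dx": 0, "dy": 0, "dz": 0, "rx": 0, "ry": 0, "rz": 0},
    {"dx": 0, "dy": 0, "dz": 0, "rx": 0, "ry": 0, "rz": 0},
    {"dx": 0, "dy": 0, "dz": 0, "rx": 0, "ry": 0, "rz": 0},
    {"dx": 0, "dy": 0, "dz": 0, "rx": 0, "ry": 0, "rz": 0},
    {"dx": 0, "dy": 0, "dz": 0, "rx": 0, "ry": 0, "rz": 0},
  ],
  jaw=5,
  newtons=50,
)

```text
clock: 18.72
tcp_pos: [0.4954, 0.1804, 0.0212]
orientation: [-2.41, -2.009, 0.0]
contact_force: [-1.9, 1.0, 3.3]
grip_width: 0.0134
gripper_force: 49.9
```

A firm hold this time: 13.4 mm at 50 N. Lifting and carrying to the tester.

Call:
send_rows(
  deltas=[
    {"dx": 0, "dy": 0, "dz": 10, "rx": 0, "ry": 0, "rz": 0},
    {"dx": 0, "dy": 0, "dz": 30, "rx": 0, "ry": 0, "rz": 0},
    {"dx": 0, "dy": 0, "dz": 55, "rx": 0, "ry": 0, "rz": 0},
    {"dx": 0, "dy": 0, "dz": 80, "rx": 0, "ry": 0, "rz": 0},
    {"dx": 0, "dy": 0, "dz": 100, "rx": 0, "ry": 0, "rz": 0},
  ],
)

```text
clock: 19.13
tcp_pos: [0.4959, 0.1799, 0.123]
orientation: [-2.411, -2.009, -0.002]
contact_force: [1.0, -0.4, -0.4]
grip_width: 0.013
gripper_force: 49.5
```

Call:
send_rows(
  deltas=[
    {"dx": 0, "dy": -30, "dz": 0, "rx": 0, "ry": 0, "rz": 4},
    {"dx": 0, "dy": -60, "dz": 0, "rx": 0, "ry": 0, "rz": 8},
    {"dx": 0, "dy": -90, "dz": 0, "rx": 0, "ry": 0, "rz": 12},
    {"dx": 0, "dy": -120, "dz": 0, "rx": 0, "ry": 0, "rz": 16},
    {"dx": 0, "dy": -150, "dz": 0, "rx": 0, "ry": 0, "rz": 20},
  ],
)

```text
clock: 19.55
tcp_pos: [0.4954, 0.0284, 0.1214]
orientation: [-2.021, -2.402, 0.001]
contact_force: [0.5, -0.5, -0.7]
grip_width: 0.0131
gripper_force: 49.5
```

Call:
send_rows(
  deltas=[
    {"dx": 0, "dy": -30, "dz": 0, "rx": 0, "ry": 0, "rz": 0},
    {"dx": 0, "dy": -60, "dz": 0, "rx": 0, "ry": 0, "rz": 0},
    {"dx": 0, "dy": -87, "dz": 0, "rx": 0, "ry": 0, "rz": 0},
    {"dx": 0, "dy": -87, "dz": 0, "rx": 0, "ry": 0, "rz": 0},
    {"dx": 0, "dy": -87, "dz": 0, "rx": 0, "ry": 0, "rz": 0},
  ],
)

```text
clock: 19.97
tcp_pos: [0.4952, -0.0591, 0.1212]
orientation: [-2.031, -2.394, 0.003]
contact_force: [0.5, 0.4, 0.3]
grip_width: 0.0133
gripper_force: 49.5
```

```bash
cat > ins.py <<'E'
from h import *
o=r.get_obs(); M=rot(o['orientation']); t=np.array(o['tcp_pos'])
print(o['clock'],t.round(4),'d',M[:,2].round(3),'closing',np.degrees(np.arctan2(M[1,1],M[0,1])).round(2),'w',o['grip_width'])
yaw=np.radians(9.7); ex=np.array([np.cos(yaw),np.sin(yaw),0]); ey=np.array([-np.sin(yaw),np.cos(yaw),0]); s0=np.array([.4932,-.058,0])
for n in('side','scene'):
    c=cam(n); np.savez('i_'+n+'.npz',**c); P=cloud(c); H,S,V=cv2.split(cv2.cvtColor(c['frame'],cv2.COLOR_BGR2HSV)); q=P-s0
    m=(H>15)&(H<38)&(S>110)&(V>50)&(np.linalg.norm(P-t,axis=-1)<.08)&(P[...,2]>.08)
    a,b,z=(q@ex)[m]*1e3,(q@ey)[m]*1e3,P[...,2][m]*1e3
    print(n,len(a),'yel ex',np.percentile(a,[3,50,97]).round(1),'ey',np.percentile(b,[3,50,97]).round(1),'z',np.percentile(z,[3,97]).round(1))
    g=q[m]; 
    v,u=np.indices(V.shape); w=plane(c,np.c_[u.ravel(),v.ravel()],.075).reshape(V.shape+(3,))-s0; A=w@ex*1e3; B=w@ey*1e3
    bl=(S<60)&(V>120)&(abs(P[...,2]-.075)<.005)&(abs(A)<40)&(abs(B)<45)
    if bl.sum()>20: rc=cv2.minAreaRect(np.c_[A[bl],B[bl]].astype(np.float32)); print('  block',bl.sum(),np.round(rc[0],1),np.round(rc[1],1),round(rc[2],1))
    k=(abs(A)<12)&(abs(B)<14)&(V<(130 if n=='scene' else 110))
    if k.sum()>2: print('  dark A',A[k].min().round(1),A[k].max().round(1),A[k].mean().round(1),'B',B[k].min().round(1),B[k].max().round(1),B[k].mean().round(1))
E
python3 ins.py
```

```text
19.9667 [ 0.4952 -0.0591  0.1212] d [-0.003  0.    -1.   ] closing 9.4 w 0.013287671093663854
side 93 yel ex [-6.2  1.8  8.6] ey [-7.7  9.5 13.2] z [134. 175.]
  block 214 [-0.9  3.9] [53.9 61.4] 0.1
scene 46 yel ex [-3.5  4.7 12. ] ey [-17.2 -13.9  -5.1] z [134.4 176.8]
  block 213 [ 0.2 -2.6] [66.2 56.8] 89.1
  dark A -1.3 1.0 -0.1 B -7.9 5.4 -1.3
```

Call:
send_rows(
  deltas=[
    {"dx": -1.4, "dy": 0.5, "dz": -8, "rx": 0, "ry": 0, "rz": 0.3},
    {"dx": -1.4, "dy": 0.5, "dz": -16, "rx": 0, "ry": 0, "rz": 0.3},
    {"dx": -1.4, "dy": 0.5, "dz": -23, "rx": 0, "ry": 0, "rz": 0.3},
    {"dx": -1.4, "dy": 0.5, "dz": -27, "rx": 0, "ry": 0, "rz": 0.3},
    {"dx": -1.4, "dy": 0.5, "dz": -29, "rx": 0, "ry": 0, "rz": 0.3},
  ],
)

```text
clock: 20.48
tcp_pos: [0.4927, -0.0561, 0.0898]
orientation: [-2.016, -2.402, 0.006]
contact_force: [-2.1, 0.4, 6.0]
grip_width: 0.0131
gripper_force: 50.4
```

Call:
send_rows(
  deltas=[
    {"dx": 0, "dy": 0, "dz": -2, "rx": 0, "ry": 0, "rz": 0},
    {"dx": 0, "dy": 0, "dz": -4, "rx": 0, "ry": 0, "rz": 0},
    {"dx": 0, "dy": 0, "dz": -6, "rx": 0, "ry": 0, "rz": 0},
    {"dx": 0, "dy": 0, "dz": -6, "rx": 0, "ry": 0, "rz": 0},
  ],
)

```text
clock: 20.82
tcp_pos: [0.4933, -0.0566, 0.0847]
orientation: [-2.018, -2.402, 0.005]
contact_force: [-0.4, 0.4, -0.5]
grip_width: 0.0133
gripper_force: 49.6
```

Call:
send_rows(
  deltas=[
    {"dx": 0, "dy": 0, "dz": -3, "rx": 0, "ry": 0, "rz": 0},
    {"dx": 0, "dy": 0, "dz": -6, "rx": 0, "ry": 0, "rz": 0},
    {"dx": 0, "dy": 0, "dz": -9, "rx": 0, "ry": 0, "rz": 0},
    {"dx": 0, "dy": 0, "dz": -9, "rx": 0, "ry": 0, "rz": 0},
  ],
)

```text
clock: 21.15
tcp_pos: [0.4932, -0.0566, 0.0754]
orientation: [-2.018, -2.402, 0.005]
contact_force: [-0.0, 0.3, -1.3]
grip_width: 0.013
gripper_force: 49.5
```

Call:
send_rows(
  deltas=[
    {"dx": 0, "dy": 0, "dz": -3, "rx": 0, "ry": 0, "rz": 0},
    {"dx": 0, "dy": 0, "dz": -6, "rx": 0, "ry": 0, "rz": 0},
    {"dx": 0, "dy": 0, "dz": -8, "rx": 0, "ry": 0, "rz": 0},
    {"dx": 0, "dy": 0, "dz": -8, "rx": 0, "ry": 0, "rz": 0},
  ],
)

```text
clock: 21.48
tcp_pos: [0.4932, -0.0566, 0.0675]
orientation: [-2.018, -2.402, 0.005]
contact_force: [-0.2, -0.3, -1.0]
grip_width: 0.0134
gripper_force: 49.5
```

Sliding in freely. Pressing on until the shoulder meets the block.

Call:
send_rows(
  deltas=[
    {"dx": 0, "dy": 0, "dz": -1.5, "rx": 0, "ry": 0, "rz": 0},
    {"dx": 0, "dy": 0, "dz": -3, "rx": 0, "ry": 0, "rz": 0},
    {"dx": 0, "dy": 0, "dz": -4, "rx": 0, "ry": 0, "rz": 0},
    {"dx": 0, "dy": 0, "dz": -4, "rx": 0, "ry": 0, "rz": 0},
  ],
)

```text
clock: 21.82
tcp_pos: [0.494, -0.0566, 0.066]
orientation: [-2.019, -2.402, 0.002]
contact_force: [-7.7, 0.2, 24.0]
grip_width: 0.0133
gripper_force: 53.3
```

Call:
send_rows(
  deltas=[
    {"dx": 0, "dy": 0, "dz": 2.5, "rx": 0, "ry": 0, "rz": 0},
    {"dx": 0, "dy": 0, "dz": 2.5, "rx": 0, "ry": 0, "rz": 0},
  ],
)

```text
clock: 21.98
tcp_pos: [0.494, -0.0566, 0.0671]
orientation: [-2.019, -2.403, 0.003]
contact_force: [0.5, 0.1, -0.1]
grip_width: 0.0131
gripper_force: 49.8
```

Call:
send_rows(
  deltas=[
    {"dx": 0, "dy": 0, "dz": 0, "rx": 0, "ry": 0, "rz": 0},
    {"dx": 0, "dy": 0, "dz": 0, "rx": 0, "ry": 0, "rz": 0},
    {"dx": 0, "dy": 0, "dz": 0, "rx": 0, "ry": 0, "rz": 0},
    {"dx": 0, "dy": 0, "dz": 0, "rx": 0, "ry": 0, "rz": 0},
  ],
  jaw=45,
)

```text
clock: 22.32
tcp_pos: [0.4934, -0.0566, 0.0663]
orientation: [-2.018, -2.402, 0.005]
contact_force: [-0.2, 0.0, 0.0]
grip_width: 0.0452
gripper_force: 0.0
```

Call:
send_rows(
  deltas=[
    {"dx": 0, "dy": 0, "dz": 15, "rx": 0, "ry": 0, "rz": 0},
    {"dx": 0, "dy": 0, "dz": 40, "rx": 0, "ry": 0, "rz": 0},
    {"dx": 0, "dy": 0, "dz": 70, "rx": 0, "ry": 0, "rz": 0},
    {"dx": 0, "dy": 0, "dz": 90, "rx": 0, "ry": 0, "rz": 0},
    {"dx": 0, "dy": 0, "dz": 90, "rx": 0, "ry": 0, "rz": 0},
  ],
)

```text
clock: 22.73
tcp_pos: [0.4963, -0.0568, 0.1603]
orientation: [2.02, 2.404, 0.004]
contact_force: [0.4, -0.3, 0.9]
grip_width: 0.0451
gripper_force: 0.0
```

Run:
```python
from gz import *
for n in('side','scene','wrist'):
    c=cam(n); print(n); gauge(c,(.44,-.12),(.55,0.0))
    P=cloud(c); H,S,V=cv2.split(cv2.cvtColor(c['frame'],cv2.COLOR_BGR2HSV)); z=P[...,2]
    b=(S<60)&(V>140)&(abs(z-.075)<.006)&(abs(P[...,0]-.493)<.04)&(abs(P[...,1]+.058)<.04); print('block z',np.median(z[b]))
    if n=='wrist': cv2.imwrite('pics/z.png',c['frame'])
print(r.get_obs()['tcp_pos'],r.get_obs()['clock'])
```

```text
side
n 113 z [0.08  0.103 0.118] rect [491.7 -52.8] [17.1 38.2] 9.1
grey 179 [ 0.4826 -0.0042  0.0166]
block z 0.07304044357013822
scene
n 65 z [0.0807 0.1019 0.1189] rect [498.4 -60.1] [21. 26.] 3.4
block z 0.07611973172259756
wrist
n 838 z [0.1169 0.1188 0.1199] rect [495.  -56.2] [12.5 27.2] 9.5
grey 99 [ 0.4847 -0.0031  0.016 ]
block z 0.07396172623797168
[ 0.49309013 -0.0564215   0.15600268] 22.8833
```

Home: the handle top is 44.8 mm above the block top (45 expected). On to the knob at (520,−215), turning the tool +90° for the pinch.

Call:
send_rows(
  deltas=[
    {"dx": 2, "dy": -10, "dz": 5, "rx": 0, "ry": 0, "rz": 6},
    {"dx": 4, "dy": -20, "dz": 5, "rx": 0, "ry": 0, "rz": 12},
    {"dx": 6, "dy": -30, "dz": 5, "rx": 0, "ry": 0, "rz": 18},
    {"dx": 8, "dy": -40, "dz": 5, "rx": 0, "ry": 0, "rz": 24},
    {"dx": 10, "dy": -53, "dz": 5, "rx": 0, "ry": 0, "rz": 30},
  ],
)

```text
clock: 23.3
tcp_pos: [0.5025, -0.1093, 0.1598]
orientation: [-1.318, -2.845, 0.007]
contact_force: [-1.4, 0.3, -0.9]
grip_width: 0.0452
gripper_force: 0.0
```

Call:
send_rows(
  deltas=[
    {"dx": 2, "dy": -10, "dz": 0, "rx": 0, "ry": 0, "rz": 6},
    {"dx": 4, "dy": -20, "dz": 0, "rx": 0, "ry": 0, "rz": 12},
    {"dx": 6, "dy": -30, "dz": 0, "rx": 0, "ry": 0, "rz": 18},
    {"dx": 8, "dy": -40, "dz": 0, "rx": 0, "ry": 0, "rz": 24},
    {"dx": 10, "dy": -53, "dz": 0, "rx": 0, "ry": 0, "rz": 30},
  ],
)

```text
clock: 23.72
tcp_pos: [0.5125, -0.1622, 0.1596]
orientation: [-0.537, -3.09, 0.006]
contact_force: [0.1, -0.6, -1.0]
grip_width: 0.0449
gripper_force: 0.0
```

Call:
send_rows(
  deltas=[
    {"dx": 2, "dy": -10, "dz": 0, "rx": 0, "ry": 0, "rz": 6},
    {"dx": 3, "dy": -20, "dz": 0, "rx": 0, "ry": 0, "rz": 12},
    {"dx": 4, "dy": -30, "dz": 0, "rx": 0, "ry": 0, "rz": 18},
    {"dx": 5, "dy": -40, "dz": 0, "rx": 0, "ry": 0, "rz": 24},
    {"dx": 6, "dy": -53, "dz": -5, "rx": 0, "ry": 0, "rz": 30},
  ],
)

```text
clock: 24.13
tcp_pos: [0.5192, -0.2153, 0.1553]
orientation: [0.281, -3.127, 0.005]
contact_force: [-0.7, -0.5, 0.5]
grip_width: 0.045
gripper_force: 0.0
```

Call:
send_rows(
  deltas=[
    {"dx": 0, "dy": 0, "dz": 0, "rx": 0, "ry": 0, "rz": 0},
    {"dx": 0, "dy": 0, "dz": 0, "rx": 0, "ry": 0, "rz": 0},
    {"dx": 0, "dy": 0, "dz": 0, "rx": 0, "ry": 0, "rz": 0},
  ],
)

```text
clock: 24.38
tcp_pos: [0.519, -0.2147, 0.1556]
orientation: [0.268, -3.128, 0.005]
contact_force: [0.2, 0.5, 0.9]
grip_width: 0.0453
gripper_force: 0.0
```

Run:
```python
from h import *
o=r.get_obs(); M=rot(o['orientation']); print(o['clock'],np.round(o['tcp_pos'],4),'closing',np.degrees(np.arctan2(M[1,1],M[0,1])).round(2),'d',M[:,2].round(3),'j',np.round(o['joints'],2))
for n in('wrist','scene','side'):
    c=cam(n); P=cloud(c); q=P[(P[...,2]>.086)&(P[...,2]<.1)&(abs(P[...,0]-.52)<.045)&(abs(P[...,1]+.215)<.045)]
    if len(q)>10: print(n,len(q),cv2.minAreaRect((q[:,:2]*1000).astype(np.float32)),np.median(q[:,2]))
```

```text
24.3833 [ 0.519  -0.2147  0.1556] closing 99.79 d [-0.002 -0.004 -1.   ] j [ 0.2   0.35  0.1   1.89 -0.04  0.9   2.06]
wrist 1114 ((520.6320190429688, -214.51968383789062), (40.19129180908203, 13.58534049987793), 10.038634300231934) 0.09290519295685594
scene 57 ((521.7301635742188, -215.94622802734375), (40.985904693603516, 14.260353088378906), 10.089223861694336) 0.09445794051394996
side 45 ((519.0025634765625, -212.14862060546875), (37.912052154541016, 17.279132843017578), 24.190242767333984) 0.09126792915370985
```

Call:
send_rows(
  deltas=[
    {"dx": 1, "dy": 0, "dz": -30, "rx": 0, "ry": 0, "rz": 0},
    {"dx": 1, "dy": 0, "dz": -60, "rx": 0, "ry": 0, "rz": 0},
    {"dx": 1, "dy": 0, "dz": -88, "rx": 0, "ry": 0, "rz": 0},
    {"dx": 1, "dy": 0, "dz": -106, "rx": 0, "ry": 0, "rz": 0},
    {"dx": 1, "dy": 0, "dz": -114, "rx": 0, "ry": 0, "rz": 0},
  ],
)

```text
clock: 24.95
tcp_pos: [0.5189, -0.2142, 0.04]
orientation: [0.272, -3.125, 0.005]
contact_force: [0.0, -0.5, 0.3]
grip_width: 0.0449
gripper_force: 0.0
```

Call:
send_rows(
  deltas=[
    {"dx": 0, "dy": 0, "dz": 0, "rx": 0, "ry": 0, "rz": 0},
    {"dx": 0, "dy": 0, "dz": 0, "rx": 0, "ry": 0, "rz": 0},
    {"dx": 0, "dy": 0, "dz": 0, "rx": 0, "ry": 0, "rz": 0},
    {"dx": 0, "dy": 0, "dz": 0, "rx": 0, "ry": 0, "rz": 0},
    {"dx": 0, "dy": 0, "dz": 0, "rx": 0, "ry": 0, "rz": 0},
  ],
  jaw=5,
  newtons=60,
)

```text
clock: 25.37
tcp_pos: [0.5213, -0.2149, 0.0438]
orientation: [-0.272, 3.129, -0.007]
contact_force: [-0.6, 5.0, 4.6]
grip_width: 0.0133
gripper_force: 59.8
```

```bash
cat > k.py <<'E'
from h import *
o=r.get_obs(); M=rot(o['orientation']); print(o['clock'],np.round(o['tcp_pos'],4),'closing',np.degrees(np.arctan2(M[1,1],M[0,1])).round(2),'F',np.round(o['contact_force'],1),'mom',np.round(o['moment'],3),'grip',o['gripper_force'],o['grip_width'])
E
python3 k.py
```

```text
25.3667 [ 0.5213 -0.2149  0.0438] closing 99.94 F [-0.6  5.   4.6] mom [ 0.869  0.364 -0.279] grip 59.842416644096375 0.013331584267396938
```

Call:
send_rows(
  deltas=[
    {"dx": 0, "dy": 0, "dz": 0, "rx": 0, "ry": 0, "rz": -5},
    {"dx": 0, "dy": 0, "dz": 0, "rx": 0, "ry": 0, "rz": -10},
    {"dx": 0, "dy": 0, "dz": 0, "rx": 0, "ry": 0, "rz": -15},
    {"dx": 0, "dy": 0, "dz": 0, "rx": 0, "ry": 0, "rz": -20},
    {"dx": 0, "dy": 0, "dz": 0, "rx": 0, "ry": 0, "rz": -25},
  ],
)

```text
clock: 25.78
tcp_pos: [0.5211, -0.2154, 0.0438]
orientation: [-0.417, -3.113, 0.006]
contact_force: [-2.5, 3.3, 5.0]
grip_width: 0.013
gripper_force: 59.9
```

```bash
python3 k.py
```

```text
25.7833 [ 0.5211 -0.2154  0.0438] closing 74.74 F [-2.5  3.3  5. ] mom [0.547 0.485 0.109] grip 59.877381920814514 0.012967569573360318
```

Call:
send_rows(
  deltas=[
    {"dx": 0, "dy": 0, "dz": 0, "rx": 0, "ry": 0, "rz": -5},
    {"dx": 0, "dy": 0, "dz": 0, "rx": 0, "ry": 0, "rz": -10},
    {"dx": 0, "dy": 0, "dz": 0, "rx": 0, "ry": 0, "rz": -15},
    {"dx": 0, "dy": 0, "dz": 0, "rx": 0, "ry": 0, "rz": -20},
    {"dx": 0, "dy": 0, "dz": 0, "rx": 0, "ry": 0, "rz": -25},
  ],
)

```text
clock: 26.2
tcp_pos: [0.5208, -0.2158, 0.0438]
orientation: [-1.081, -2.948, 0.006]
contact_force: [-2.9, 1.8, 5.4]
grip_width: 0.0131
gripper_force: 60.0
```

```bash
python3 k.py
```

```text
26.2 [ 0.5208 -0.2158  0.0438] closing 49.73 F [-2.9  1.8  5.4] mom [0.302 0.67  0.088] grip 59.98605251312256 0.01310992906597166
```

Turned 50°. The rest in small steps, reading the moment each time.

Call:
send_rows(
  deltas=[
    {"dx": 0, "dy": 0, "dz": 0, "rx": 0, "ry": 0, "rz": -3},
    {"dx": 0, "dy": 0, "dz": 0, "rx": 0, "ry": 0, "rz": -5},
    {"dx": 0, "dy": 0, "dz": 0, "rx": 0, "ry": 0, "rz": -5},
  ],
)

```text
clock: 26.45
tcp_pos: [0.5207, -0.2159, 0.0438]
orientation: [-1.205, -2.899, 0.006]
contact_force: [-2.4, 1.3, 6.5]
grip_width: 0.0128
gripper_force: 60.2
```

```bash
python3 k.py
```

```text
26.45 [ 0.5207 -0.2159  0.0438] closing 44.87 F [-2.4  1.3  6.5] mom [0.294 0.755 0.104] grip 60.16828179359436 0.012795899621947264
```

Call:
send_rows(
  deltas=[
    {"dx": 0, "dy": 0, "dz": 0, "rx": 0, "ry": 0, "rz": -3},
    {"dx": 0, "dy": 0, "dz": 0, "rx": 0, "ry": 0, "rz": -5},
    {"dx": 0, "dy": 0, "dz": 0, "rx": 0, "ry": 0, "rz": -5},
  ],
)

```text
clock: 26.7
tcp_pos: [0.5206, -0.216, 0.0438]
orientation: [-1.33, -2.844, 0.005]
contact_force: [-3.2, 1.8, 7.1]
grip_width: 0.0132
gripper_force: 60.3
```

```bash
python3 k.py
```

```text
26.7 [ 0.5206 -0.216   0.0438] closing 39.86 F [-3.2  1.8  7.1] mom [0.263 0.801 0.106] grip 60.29546141624451 0.013151215001167949
```

Call:
send_rows(
  deltas=[
    {"dx": 0, "dy": 0, "dz": 0, "rx": 0, "ry": 0, "rz": -3},
    {"dx": 0, "dy": 0, "dz": 0, "rx": 0, "ry": 0, "rz": -6},
    {"dx": 0, "dy": 0, "dz": 0, "rx": 0, "ry": 0, "rz": -6},
  ],
)

```text
clock: 26.95
tcp_pos: [0.5205, -0.216, 0.0438]
orientation: [-1.479, -2.769, 0.005]
contact_force: [-4.2, 2.5, 7.0]
grip_width: 0.0131
gripper_force: 60.2
```

```bash
python3 k.py
python3 - <<'E'
from h import *
for n in('scene','side','wrist'):
    c=cam(n); cv2.imwrite(f'pics/fin_{n}.png',c['frame']); P=cloud(c); V=c['frame'].max(-1)
    q=P[(P[...,2]>.088)&(P[...,2]<.098)&(np.hypot(P[...,0]-.5203,P[...,1]+.2152)<.026)]
    if len(q)>10: print(n,len(q),cv2.minAreaRect((q[:,:2]*1000).astype(np.float32)))
E
```

```text
26.95 [ 0.5205 -0.216   0.0438] closing 33.8 F [-4.2  2.5  7. ] mom [0.262 0.797 0.048] grip 60.230358839035034 0.013067913569806985
scene 39 ((524.433349609375, -223.80972290039062), (40.07564926147461, 23.802167892456055), 30.982576370239258)
side 55 ((517.8674926757812, -211.66078186035156), (33.49217224121094, 31.67770004272461), 79.91217041015625)
wrist 4228 ((520.5711669921875, -214.74192810058594), (36.63467788696289, 36.20037078857422), 78.42980194091797)
```

At 66° the resistance dips to 0.048 N m, exactly the expected low a quarter click before the third click, so the knob follows the tool. Six more degrees.

Call:
send_rows(
  deltas=[
    {"dx": 0, "dy": 0, "dz": 0, "rx": 0, "ry": 0, "rz": -2},
    {"dx": 0, "dy": 0, "dz": 0, "rx": 0, "ry": 0, "rz": -4},
    {"dx": 0, "dy": 0, "dz": 0, "rx": 0, "ry": 0, "rz": -6},
    {"dx": 0, "dy": 0, "dz": 0, "rx": 0, "ry": 0, "rz": -6},
    {"dx": 0, "dy": 0, "dz": 0, "rx": 0, "ry": 0, "rz": -6},
  ],
)

```text
clock: 27.52
tcp_pos: [0.5204, -0.2161, 0.0438]
orientation: [-1.618, -2.69, 0.005]
contact_force: [-4.2, 1.6, 7.2]
grip_width: 0.0135
gripper_force: 60.4
```

```bash
python3 k.py
python3 - <<'E'
from gz import *
c=cam('scene'); gauge(c,(.44,-.12),(.55,0.0)); cv2.imwrite('pics/last.png',cv2.resize(c['frame'][145:275,150:340],(800,547),interpolation=cv2.INTER_CUBIC))
E
```

```text
27.5167 [ 0.5204 -0.2161  0.0438] closing 27.95 F [-4.2  1.6  7.2] mom [0.262 0.805 0.111] grip 60.38520634174347 0.013521155716710209
n 73 z [0.0821 0.1034 0.1192] rect [497.  -60.1] [18.  29.9] 7.1
```

View pics/last.png

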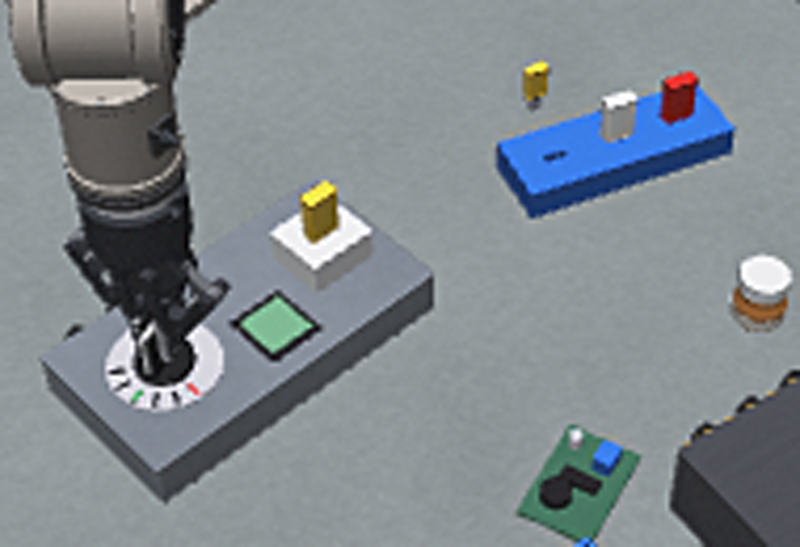

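The picture shows the gauge home and upright on the block at (320,210), and the gripper holding the knob at (160,345). The red and white gauges, jar and board look unmoved. The tool has turned 72° and the moment reads 0.11 N m, which matches the third click. Handing in.

```bash
python3 -c "
from bench import r
print(r.hand_in())"
```

```text
the job is handed in; nothing more can be done
None
```

I handed the job in at about 27.5 s with the yellow gauge home in the tester's slot and the knob held at the third click (72° turned, 60 N grip); my first grasp knocked the gauge out of the rack, but I picked it up again and the other items look unmoved. The judge's result was not shown.

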